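# Egg rack into the casserole, lid parked on its rest and put back

## Robot

A 6-joint arm with a two-finger parallel gripper is mounted at the origin on a cart in front of the work surface, level with it; the furniture and walls round the work are solid. World frame = base frame: x ahead of the robot, y to its left, z up, the work surface at z = 0. Lengths are in m, angles in degrees, forces in N, time in s.
With the tool pointing down it reaches from about 0.35 to 0.875 m from the base axis. Payload 4.2 kg.
Tool frame: the origin (TCP) lies on the centre line of the jaws, within the pads' length; the fingertips stand 22 mm ahead of it and the grasp point (between the pads) lies 3 mm ahead of it (r.tcp_to_tips is the distance from the TCP to the fingertips, in m); z points along the fingers, y is the line along which they close (so a half turn about z gives the same grasp; the last joint's range is limited). The gripper opens to 87 mm and grips with 3 to 60 N. Pads are 19 mm wide; open, the fingers measure 117 mm over their backs; the gripper's body (75 mm by 190 mm) begins 51 mm behind the grasp point.
Start: joints at [-53.996, 22.042, 0.453, 0, -68.411, -14.817], TCP at [0.226, -0.583, 0.245] pointing down, gripper open.
Joint ranges: [-179.83, 179.83], [-69.29, 118.12], [-61.27, 80.66], [-181.25, 117.63], [-171.15, -9.14], [-177.46, 177.46]. Speed limits (degrees/s): [159.86, 159.86, 180, 180, 180, 180].

## Interface

Orientations are given as a 3x3 rotation matrix whose columns are the frame's x, y, z axes.
In Python, from station import r gives the robot as it stands.
- The arm moves only by the tool apply_moves, never from a script. Its argument "plan" is a list of rows, each an object with "grip": the opening, from 0 (shut) to 1 (fully open); "offset": the shift along the tool's x, y, z in cm, a list of three; "spin": the turn about the tool's z in rad. A call has 1 to 5 rows; each row is the pose to reach, as a shift and turn from the pose commanded when the call began, along the tool's axes at that moment; what a row does not reach only later rows make up. A row lasts 1/10 s, in which the tool goes at most 50 mm and 8.59 degrees, less where a joint would pass 70% of its speed; a pose out of reach is approached as far as the arm can. A call with a gripper value outside its range is refused whole. The fingers move at their own pace and stop on an object; the grip force is fixed at half the most. Time passes only in rows, so rows that repeat a pose let the fingers close. It gives the time, the measured TCP pose, the force, the opening and the grip force at its end, in the units of the state.
- r.sense(): the state, without advancing time (a new reading comes with each control period).
- r.capture(name): name is "scene" or "side" or "wrist"; returns a dict with "img" (400x640x3 uint8, blue, green, red), "depth" (400x640 float32, m along the optical axis (not along the pixel's ray), 0 where there is no reading), "mtx" (3x3 intrinsics, pixels), "dist_coeffs" ([k1, k2, p1, p2, k3] as OpenCV has them; the pictures are not rectified), "R" (3x3) and "t" (3): a world point X has camera coordinates R X + t. Camera axes: x right, y down, z forward; pixel columns grow to the right and rows downward; lengths in m; the calibration is good to about 2 mm. A picture is of the moment at which its call begins.
- r.finish_job(): hands the job in; it is judged then, once.
The state is a dict: "time_s": time; "joints": joint angles; "joint_velocities": joint speeds; "effort": joint torques, N m; "tcp_pos": TCP position; "ee_rot": TCP orientation; "wrist_force": force on the tool from outside, world axes, zero at the start; "moment": the same for the moment, N m; "gripper_width": opening from 0.0 (shut) to 1.0 (fully open); "gripper_force": force on a finger pad.
Only numpy, scipy, OpenCV 4.12 (cv2) and the standard library are available. Lean on these libraries where they do the work, as an engineer would, in place of code of your own. Each camera call takes 0.05 s, during which the arm holds its last target. There are 200 camera calls.

## Task

Get the eggs ready to boil: lift the lid off the yellow casserole on the table by its knob and lay it on the sloping steel lid rest, lying flat against the slope with its edge by the bottom bar, and let go of it. Then lift the rack with the three eggs by its black grip and stand it on the bottom of the casserole with every egg still in its cup, and finally take the lid from the rest and put it back squarely on the casserole. Set things down without dropping them, keep the egg rack upright, and do not knock over or shift the mug and the two wooden shakers.

Things in the scene. Friction and masses are not known exactly. Their poses are not given: they have to be found in the camera images.
- pot: Yellow cast-iron casserole, round, too heavy to shift; origin at the centre of its underside, z up. Rim 217 mm across outside, 122 mm above the table; inner radius 102 mm at the rim, about 80 mm at the flat floor, which is 6 mm above the table. Two loop handles stick out along its x axis to 134 mm from the centre, below the rim.
- lid: Yellow loose lid of the casserole, 219 mm across, about 0.6 kg. Origin on its axis at the bottom of its underside; z points out of its top, along the knob. The flat seating face of its rim is 4 mm above the origin (so on the casserole the origin is 118 mm above the table), the rim's top 10 mm; the dome rises to 26 to 30 mm at the foot of the knob.
- lid_knob (a point): Middle of the lid's round knob, on the lid's axis, 52 mm above the lid's origin. The knob is 40 mm across and can be gripped from any side between 32 and 65 mm above the lid's origin.
- rest_cradle: Face of the fixed steel-rod lid rest, sloping 30 deg. Origin on the face where the lid's centre belongs, 80 mm above the table; z square out of the face, up and roughly to the robot's right, x up the slope, y level. Two rods at y = +/-55 mm, x = -119 to 85. A level bar at the low end (inner side x = -115 mm, 22 mm high) stops the lid sliding off; a lid laid flat has its origin at z = -4 mm.
- egg_rack: Round aluminium rack 138 mm across with three cups holding one brown egg each, and a post in the middle with a black grip; 0.4 kg with the eggs. Origin at the centre of its underside, z up. Plate top 8 mm, cup rims 22 mm, egg tops 63 mm, top of the grip 103 mm above its underside.
- rack_grip (a point): Middle of the rack's black upright grip, 88 mm above the rack's underside: a flat block 36 mm long along the rack's x axis, 12 mm thick along its y axis and 30 mm high. Pinch it across its thickness.
- egg_a_mid (a point): Middle (27 mm up) of a loose brown hen's egg, 43 x 55 mm, standing upright in a cup of the rack, 41 mm from the rack's axis, 35 mm above the rack's underside.
- egg_b_mid (a point): Middle (27 mm up) of a loose brown hen's egg, 43 x 55 mm, standing upright in a cup of the rack, 41 mm from the rack's axis, 35 mm above the rack's underside.
- egg_c_mid (a point): Middle (27 mm up) of a loose brown hen's egg, 43 x 55 mm, standing upright in a cup of the rack, 41 mm from the rack's axis, 35 mm above the rack's underside.
- salt_shaker: Turned wooden shaker, 44 x 95 mm, loose bystander; origin at the centre of its underside.
- pepper_shaker: Turned wooden shaker, 44 x 95 mm, loose bystander; origin at the centre of its underside.
- mug: White mug of tea, 82 x 91 mm, loose bystander; origin at the centre of its underside.

How it is judged (in metres and radians):
On the way, in this order (a step that is already met when the one before it is completed fails the run):
1. The lid lies flat on the slope of the lid rest, centred within 35 mm, let go of and at rest (x of lid in the frame of rest_cradle between -0.035 and 0.03 m and y of lid in the frame of rest_cradle between -0.035 and 0.035 m and z of lid in the frame of rest_cradle between -0.015 and 0.01 m and angle between the z axis of lid and the z axis of rest_cradle, either way round below 0.12 rad and contact force between the fingers and lid below 0.3 N and linear speed of lid below 0.03 m/s), for 0.2 s.
2. The egg rack stands on the casserole's floor with its three eggs, let go of, while the lid lies on the rest (all of step 1 and horizontal distance between egg_rack and pot below 0.045 m and z of egg_rack in the frame of pot between 0.001 and 0.013 m and angle between egg_rack's own z axis and vertical below 0.1 rad and contact force between the fingers and egg_rack below 0.3 N and linear speed of egg_rack below 0.03 m/s and distance between each of egg_a_mid, egg_b_mid, egg_c_mid and egg_rack below 0.065 m), for 0.2 s.
At the end, for the whole second after the job is handed in: The egg rack stands upright on the floor of the casserole with the three eggs in its cups; the lid lies level on the casserole's rim, its centre within 16 mm of the casserole's; both are let go of and at rest (horizontal distance between egg_rack and pot below 0.045 m and z of egg_rack in the frame of pot between 0.001 and 0.013 m and angle between egg_rack's own z axis and vertical below 0.1 rad and contact force between the fingers and egg_rack below 0.3 N and linear speed of egg_rack below 0.03 m/s and distance between each of egg_a_mid, egg_b_mid, egg_c_mid and egg_rack below 0.065 m and horizontal distance between lid and pot below 0.016 m and z of lid in the frame of pot between 0.112 and 0.124 m and angle between lid's own z axis and vertical below 0.05 rad and contact force between the fingers and lid below 0.3 N and linear speed of lid below 0.02 m/s); the robot touches nothing.
It fails at once if an egg leaves its cup (distance between any of egg_a_mid, egg_b_mid, egg_c_mid and egg_rack above 0.07 m).
It fails at once if the egg rack is tipped more than 30 degrees (angle between egg_rack's own z axis and vertical above 0.52 rad).
It fails at once if the lid is dropped: it falls faster than 0.5 m/s out of the fingers (linear speed of lid above 0.5 m/s and contact force between the fingers and lid below 0.05 N).
It fails at once if the egg rack is dropped: it falls faster than 0.5 m/s out of the fingers (linear speed of egg_rack above 0.5 m/s and contact force between the fingers and egg_rack below 0.05 N).
It fails at once if the mug or a shaker is shifted more than 40 mm or knocked over (distance of any of salt_shaker, pepper_shaker, mug from where it was at the start of the episode above 0.04 m or angle between any of salt_shaker, pepper_shaker, mug's own z axis and vertical above 0.5 rad).
It also fails if it takes over 72 s, if anything falls off the work surface, if the arm or the gripper's body presses on something with over 40 N, if the wrist force passes 120 N, or if a joint passes its speed limit or range.

## Working session

There is one attempt and no reset: what is moved stays moved. The work goes in short steps, Python scripts to look and compute and a tool call to move; the robot and the scene stay as the last step left them, time stands still between calls to the robot, and variables do not carry over. Pictures are saved under pics/ and viewed, at most 10 in all, crops included, and the job is handed in when it is done.

Besides the shell and the picture viewer there is one more tool, called after ">>>" in YAML: its name, and indented under it one key for each argument. apply_moves: Moves the arm, as the interface text tells. Its arguments: {"type":"object","properties":{"plan":{"type":"array"}},"required":["plan"]}

```bash
mkdir -p pics
cat > h.py <<'E'
import numpy as np, cv2
from station import r
def cap(n):
    return r.capture(n)
def cloud(c):
    h,w=c["depth"].shape
    u,v=np.meshgrid(np.arange(w),np.arange(h))
    p=cv2.undistortPoints(np.stack([u,v],-1).reshape(-1,1,2).astype(float),np.array(c["mtx"],float),np.array(c["dist_coeffs"],float)).reshape(h,w,2)
    d=c["depth"].astype(float)
    P=np.dstack([p[...,0]*d,p[...,1]*d,d])
    R=np.array(c["R"]);t=np.array(c["t"])
    W=(P-t)@R
    W[d<=0]=np.nan
    return W
E
python3 - <<'E'
from h import *
import pickle
ims=[]
for n in ["scene","side"]:
    c=cap(n); W=cloud(c); np.savez(f"{n}0.npz",W=W,img=c["img"]); cv2.imwrite(f"pics/{n}0.png",c["img"])
    R=np.array(c["R"]); print(n,"cam at",-R.T@np.array(c["t"]), "fwd",R[2])
s=r.sense(); print(s["tcp_pos"],np.round(s["ee_rot"],3),s["time_s"],r.tcp_to_tips)
E
```

```text
scene cam at [-0.26033848  0.47309129  0.57835371] fwd [ 0.78131483 -0.43970504 -0.44295217]
side cam at [0.5991001  0.94617007 0.84136282] fwd [-0.0371304  -0.79619529 -0.60389933]
[ 0.22573405 -0.58229267  0.24357411] [[-0.932 -0.361 -0.001]
 [-0.361  0.932  0.002]
 [ 0.     0.002 -1.   ]] 0.1 0.022
```

View pics/scene0.png

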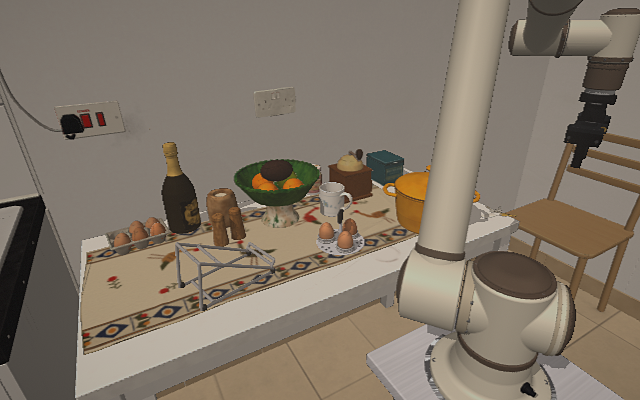

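View pics/side0.png

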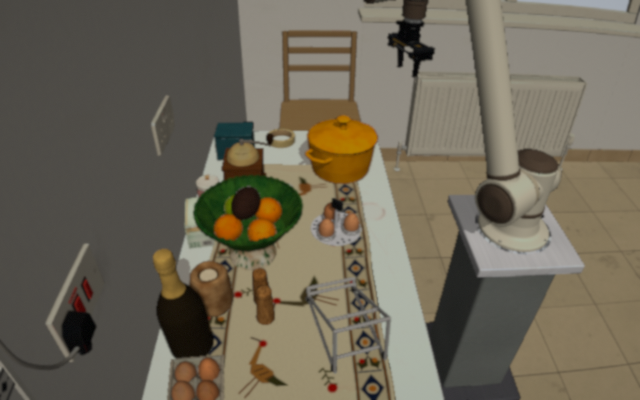

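The scene view shows the rest (180–275, 240–305), the rack (340,235) and the pot (420,205) half hidden by the arm. The side view shows the knob (343,122), the rack grip (337,204), the rest (310–388, 283–365), the shakers (262,295) and the mug hidden behind the bowl.

Run:
```python
from h import *
from scipy.optimize import least_squares
def circ(P):
    f=least_squares(lambda q:np.hypot(P[:,0]-q[0],P[:,1]-q[1])-q[2],[*P[:,:2].mean(0),.1],loss='soft_l1',f_scale=.002); return f.x
for n in ["side","scene"]:
    D=np.load(n+"0.npz");W=D["W"];img=D["img"].astype(int)
    P=W.reshape(-1,3);C=img.reshape(-1,3)
    b,g,rr=C.T
    yel=(rr>120)&(b<0.45*rr)&(P[:,1]<-.1)&(P[:,2]>0.0)&(P[:,2]<.25)&(P[:,0]>.2)
    Q=P[yel]; print(n,"yellow",len(Q),Q.min(0),Q.max(0))
    k=Q[Q[:,2]>.155]; 
    if len(k): print(" knob",len(k),np.round(k.mean(0),4),np.round(np.ptp(k,axis=0),3),k[:,2].max())
    e=Q[(Q[:,2]>.119)&(Q[:,2]<.132)];
    if len(e)>20: print(" rimcirc",len(e),circ(e))
def info(n,u0,u1,v0,v1,f,lab):
    D=np.load(n+"0.npz");W=D["W"][v0:v1,u0:u1].reshape(-1,3);img=D["img"][v0:v1,u0:u1].reshape(-1,3).astype(int)
    m=f(W,img); Q=W[m]; print(lab,n,len(Q),"med",np.round(np.median(Q,0),4),"mean",np.round(Q.mean(0),4),"min",np.round(Q.min(0),4),"max",np.round(Q.max(0),4)); return Q
for n,b in [("side",(300,370,190,250)),("scene",(310,370,200,260))]:
    Q=info(n,*b,lambda W,i:(i.max(1)<60)&(W[:,2]>.065)&(W[:,2]<.12),"grip")
    if len(Q)>3:
        ev,V=np.linalg.eigh(np.cov(Q[:,:2].T)); print(" axis",V[:,1],np.sqrt(ev))
    Q=info(n,*b,lambda W,i:(W[:,2]>.03)&(W[:,2]<.068)&(i[:,2]>i[:,0]+25),"eggs")
info("side",245,280,262,330,lambda W,i:W[:,2]>.03,"shak")
info("scene",318,352,178,220,lambda W,i:(W[:,2]>.02)&(i.min(1)>120),"mug")
for n,b in [("side",(300,395,275,370)),("scene",(170,280,230,312))]:
    D=np.load(n+"0.npz");W=D["W"][b[2]:b[3],b[0]:b[1]];i=D["img"][b[2]:b[3],b[0]:b[1]].astype(int)
    Q=W[(W[...,2]>.02)]; print("rest",n,len(Q),Q.min(0),Q.max(0))
for n,b,s in [("side",(290,400,270,375),5),("scene",(165,285,225,315),5)]:
    im=cv2.imread(f"pics/{n}0.png")[b[2]:b[3],b[0]:b[1]]; cv2.imwrite(f"pics/rest_{n}.png",cv2.resize(im,None,fx=s,fy=s,interpolation=cv2.INTER_CUBIC))
im=cv2.imread("pics/side0.png")[100:265,290:390]; cv2.imwrite("pics/potrack.png",cv2.resize(im,None,fx=3.6,fy=3.6,interpolation=cv2.INTER_CUBIC))
```

```text
side yellow 2998 [ 0.36591037 -0.39566504  0.00041392] [ 0.60153777 -0.16313556  0.19118449]
 knob 107 [ 0.4747 -0.2942  0.182 ] [0.04  0.047 0.036] 0.19118448526815518
 rimcirc 459 [ 0.47266788 -0.29803955  0.10140209]
scene yellow 1673 [ 3.55941508e-01 -5.69913228e-01  6.20302972e-05] [ 0.70339085 -0.13709486  0.18753086]
 knob 15 [ 0.475  -0.2841  0.1856] [0.022 0.018 0.005] 0.18753085982235157
 rimcirc 162 [ 0.46923834 -0.29474296  0.09959764]
grip side 106 med [0.5078 0.0018 0.0933] mean [0.508  0.0026 0.092 ] min [ 0.4947 -0.0126  0.0745] max [0.5225 0.0151 0.1059]
 axis [-0.74930111  0.66222946] [0.0022465  0.00997017]
eggs side 516 med [0.5231 0.0222 0.0474] mean [0.5094 0.0151 0.0474] min [ 0.4501 -0.0478  0.03  ] max [0.555  0.052  0.0654]
grip scene 58 med [0.4939 0.0051 0.0934] mean [0.4963 0.0031 0.0926] min [ 0.4882 -0.0113  0.0692] max [0.5107 0.012  0.1046]
 axis [-0.6358538   0.77180953] [0.00255874 0.00840651]
eggs scene 545 med [0.5061 0.0136 0.0469] mean [0.4979 0.0031 0.047 ] min [ 0.4427 -0.109   0.0301] max [0.6897 0.0494 0.0648]
shak side 804 med [0.6865 0.2942 0.0791] mean [0.687  0.2802 0.0743] min [0.6639 0.2241 0.0303] max [0.7137 0.313  0.0983]
mug scene 538 med [ 0.6588 -0.0694  0.069 ] mean [ 0.6695 -0.0751  0.0639] min [ 0.6183 -0.1185  0.0201] max [ 0.7259 -0.038   0.0922]
rest side 1431 [0.42801392 0.20904874 0.02003234] [0.5894833  0.43740322 0.12599667]
rest scene 1384 [0.42377107 0.20837632 0.02011776] [0.75840596 0.43568614 0.12463729]
```

View pics/rest_side.png

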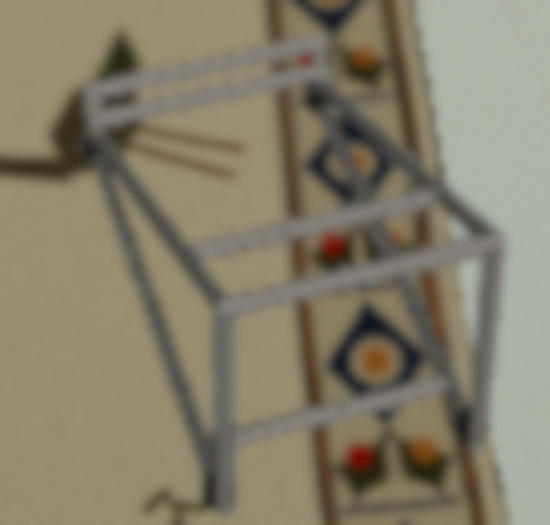

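View pics/rest_scene.png

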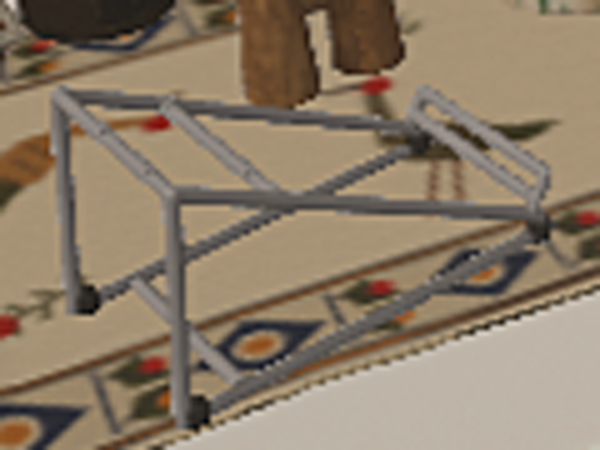

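The rest crops show its high end toward +y (corners at side px ≈(334,330) and (389,318)) and the double stop bar at the low end (side px ≈(309,290)–(355,281)). The wooden legs in the scene crop are the shakers, clear behind the rest. Next I fit the rest's pose and work out the first move.

```bash
cat >> h.py <<'E'
def go(x,y,z,yaw=None):
    "offset (cm, tool axes) and spin to TCP target; yaw = wanted world angle (deg) of tool y, mod 180"
    s=r.sense();R=np.array(s["ee_rot"]);p=np.array(s["tcp_pos"])
    o=R.T@(np.array([x,y,z])-p)*100
    cur=np.degrees(np.arctan2(R[1,1],R[0,1])); sp=0
    if yaw is not None: sp=-((yaw-cur+90)%180-90)
    print("offset",np.round(o,2),"spin",round(np.radians(sp),3),"| yaw",round(cur,1),"pos",np.round(p,4),"q",np.round(s["joints"],0),"t",s["time_s"],"F",np.round(s["wrist_force"],1),"w",round(s["gripper_width"],3),"gf",s["gripper_force"])
E
python3 - <<'E'
from h import *
from scipy.optimize import least_squares
a=np.radians(30); Q=[]
for n,b in [("side",(300,395,275,370)),("scene",(170,280,230,312))]:
    D=np.load(n+"0.npz");W=D["W"][b[2]:b[3],b[0]:b[1]].reshape(-1,3)
    m=(W[:,2]>.02)&(W[:,2]<.14)&(W[:,0]<.62)&(W[:,0]>.4); Q.append(W[m])
for S in Q+[np.vstack(Q)]:
  def loc(q):
    c,s=np.cos(q[2]),np.sin(q[2]); h=np.array([c,s,0]);Z=np.array([0,0,1.])
    x=h*np.cos(a)+Z*np.sin(a); z=-h*np.sin(a)+Z*np.cos(a); y=np.cross(z,x)
    return (S-[q[0],q[1],.08])@np.c_[x,y,z]
  def seg(L,A,B):
    A=np.array(A);B=np.array(B);t=np.clip((L-A)@(B-A)/((B-A)@(B-A)),0,1); return np.linalg.norm(L-A-t[:,None]*(B-A),axis=1)
  def f(q):
    L=loc(q);r_=.004
    d=np.min([seg(L,[-.119,y,-r_],[.085,y,-r_]) for y in(-.055,.055)]+[seg(L,[.085,-.055,-r_],[.085,.055,-r_]),seg(L,[-.119,-.055,.018],[-.119,.055,.018])],0)
    return d-r_
  best=min((least_squares(f,[.505,.32,y0],loss='soft_l1',f_scale=.002) for y0 in np.radians([70,80,90,100,110])),key=lambda s:s.cost)
  L=loc(best.x);near=np.abs(f(best.x))<.004
  print(np.round(best.x[:2],4),np.degrees(best.x[2]),best.cost,near.mean(),np.round(np.percentile(L[near],[1,99],axis=0),3).tolist())
go(.473,-.297,.245,30)
E
```

```text
[0.5064 0.3371] 104.49467214682983 0.03526173250701412 0.5527603074772887 [[-0.123, -0.059, -0.01], [0.087, 0.058, 0.025]]
[0.5012 0.3381] 104.60728038432627 0.029130354549258552 0.5745950554134698 [[-0.123, -0.058, -0.009], [0.084, 0.059, 0.025]]
[0.5042 0.3369] 104.49953085844193 0.06500101934006568 0.5576036866359447 [[-0.123, -0.06, -0.009], [0.086, 0.06, 0.025]]
offset [-33.36  17.67  -0.11] spin 1.417 | yaw 111.2 pos [ 0.2257 -0.5823  0.2436] q [-54.  22.   0.  -0. -68. -15.] t 0.1 F [-0.4  0.1 -0.2] w 0.997 gf 0.0
```

>>> apply_moves:
  plan:
    - {"grip": 1, "offset": [-4.2, 2.2, -1], "spin": -0.14}
    - {"grip": 1, "offset": [-8.4, 4.4, -2], "spin": -0.28}
    - {"grip": 1, "offset": [-12.6, 6.6, -3], "spin": -0.42}
    - {"grip": 1, "offset": [-16.8, 8.8, -4], "spin": -0.56}
    - {"grip": 1, "offset": [-21, 11, -4.6], "spin": -0.7}

```text
time_s: 0.6
tcp_pos: [0.3829, -0.4028, 0.2911]
ee_rot: [[-0.475, -0.88, 0.001], [-0.88, 0.475, -0.0], [0.0, -0.001, -1.0]]
wrist_force: [-0.3, -1.1, -0.2]
gripper_width: 0.999
gripper_force: 0.0
```

```bash
python3 -c "
from h import *
go(.473,-.297,.29,14.5)"
```

```text
offset [-13.59  -2.9    0.11] spin -0.749 | yaw 151.6 pos [ 0.3829 -0.4028  0.2911] q [-30.  14.  -5.   0. -71.   1.] t 0.6 F [-0.3 -1.1 -0.2] w 0.999 gf 0.0
```

>>> apply_moves:
  plan:
    - {"grip": 1, "offset": [-3.4, -0.7, 0], "spin": -0.15}
    - {"grip": 1, "offset": [-6.8, -1.4, 0], "spin": -0.3}
    - {"grip": 1, "offset": [-10.2, -2.1, 0], "spin": -0.45}
    - {"grip": 1, "offset": [-13.6, -2.9, 0.1], "spin": -0.6}
    - {"grip": 1, "offset": [-13.6, -2.9, 0.1], "spin": -0.75}

```text
time_s: 1.1
tcp_pos: [0.4747, -0.2962, 0.2887]
ee_rot: [[0.257, -0.967, -0.001], [-0.967, -0.257, 0.001], [-0.001, 0.0, -1.0]]
wrist_force: [0.2, 0.4, 0.1]
gripper_width: 0.998
gripper_force: 0.0
```

Run:
```python
from h import *
from scipy.optimize import least_squares
c=cap("wrist");W=cloud(c);cv2.imwrite("pics/w1.png",c["img"])
P=W.reshape(-1,3);C=c["img"].reshape(-1,3).astype(int)
yel=(C[:,2]>100)&(C[:,0]<.5*C[:,2])
Q=P[yel]; 
k=Q[Q[:,2]>.165]; print(len(k),k.mean(0),k.min(0),k.max(0))
e=Q[(Q[:,2]>.122)&(Q[:,2]<.131)]
f=least_squares(lambda q:np.hypot(e[:,0]-q[0],e[:,1]-q[1])-q[2],[.473,-.297,.105],loss='soft_l1',f_scale=.002);print(len(e),f.x,e.min(0),e.max(0))
m=np.hypot(Q[:,0]-.473,Q[:,1]+.297)<.13;e=Q[m&(Q[:,2]>.1)];print("ext",np.percentile(e,[.2,99.8],axis=0))
go(.473,-.297,.173,14.5)
```

```text
2417 [ 0.47237008 -0.30504433  0.20517819] [ 0.42677295 -0.343281    0.17901566] [ 0.53035053 -0.27962167  0.35795107]
6254 [ 0.47066472 -0.30150346  0.10191364] [ 0.36144413 -0.40951945  0.12201032] [ 0.57949238 -0.19379256  0.13099999]
ext [[ 0.36432713 -0.4112981   0.10306868]
 [ 0.58051146 -0.1915263   0.35661718]]
offset [-0.02  0.06 11.58] spin 0.009 | yaw -165.0 pos [ 0.4738 -0.2972  0.2888] q [-16.  14.  -5.  -0. -71.  31.] t 1.15 F [-0.5 -0.   0.2] w 1.002 gf 0.0
```

View pics/w1.png

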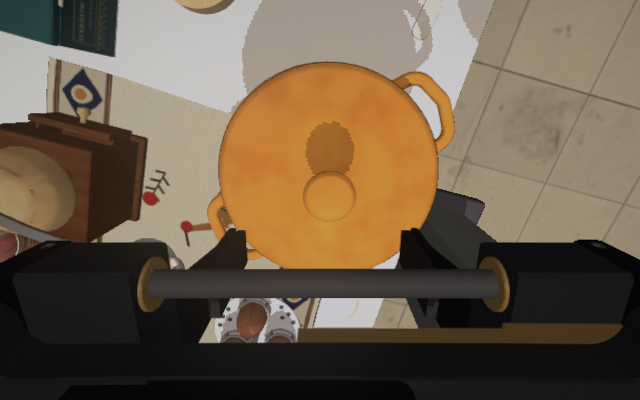

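The wrist view shows the whole lid from above: rim circle spanning cols 219–438, knob at (330,195), open jaws centred over it; the rim extents put the pot centre near (0.472, −0.301).

>>> apply_moves:
  plan:
    - {"grip": 1, "offset": [0.3, 0.2, 3.0], "spin": 0}
    - {"grip": 1, "offset": [0.3, 0.2, 6], "spin": 0}
    - {"grip": 1, "offset": [0.3, 0.2, 9], "spin": 0}
    - {"grip": 1, "offset": [0.3, 0.2, 11.3], "spin": 0}
    - {"grip": 1, "offset": [0.3, 0.2, 11.3], "spin": 0}

```text
time_s: 1.65
tcp_pos: [0.4688, -0.3016, 0.1728]
ee_rot: [[0.243, -0.97, -0.008], [-0.97, -0.243, 0.003], [-0.005, 0.007, -1.0]]
wrist_force: [0.4, -1.0, -0.5]
gripper_width: 1.002
gripper_force: 0.0
```

>>> apply_moves:
  plan:
    - {"grip": 0.6, "offset": [0, 0, 0], "spin": 0}
    - {"grip": 0.3, "offset": [0, 0, 0], "spin": 0}
    - {"grip": 0.3, "offset": [0, 0, 0], "spin": 0}
    - {"grip": 0.3, "offset": [0, 0, 0], "spin": 0}
    - {"grip": 0.3, "offset": [0, 0, 0], "spin": 0}

```text
time_s: 2.15
tcp_pos: [0.4718, -0.3023, 0.1772]
ee_rot: [[0.246, -0.969, 0.001], [-0.969, -0.246, -0.0], [0.001, -0.001, -1.0]]
wrist_force: [0.1, 0.3, 0.2]
gripper_width: 0.63
gripper_force: 0.0
```

>>> apply_moves:
  plan:
    - {"grip": 0.2, "offset": [0, 0, 0], "spin": 0}
    - {"grip": 0.2, "offset": [0, 0, 0], "spin": 0}
    - {"grip": 0.2, "offset": [0, 0, 0], "spin": 0}
    - {"grip": 0.2, "offset": [0, 0, 0], "spin": 0}
    - {"grip": 0.2, "offset": [0, 0, 0], "spin": 0}

```text
time_s: 2.65
tcp_pos: [0.4714, -0.3023, 0.1767]
ee_rot: [[0.247, -0.969, -0.0], [-0.969, -0.247, -0.0], [-0.0, 0.0, -1.0]]
wrist_force: [-1.5, -1.2, 2.0]
gripper_width: 0.445
gripper_force: 30.0
```

>>> apply_moves:
  plan:
    - {"grip": 0.2, "offset": [0, 0, 0], "spin": 0}
    - {"grip": 0.2, "offset": [0, 0, -0.5], "spin": 0}
    - {"grip": 0.2, "offset": [0, 0, -1.5], "spin": 0}
    - {"grip": 0.2, "offset": [0, 0, -3], "spin": 0}
    - {"grip": 0.2, "offset": [0, 0, -5], "spin": 0}

```text
time_s: 3.15
tcp_pos: [0.4707, -0.3018, 0.2257]
ee_rot: [[0.246, -0.969, -0.003], [-0.969, -0.246, 0.002], [-0.003, 0.003, -1.0]]
wrist_force: [0.6, -0.5, -5.8]
gripper_width: 0.448
gripper_force: 30.0
```

Run:
```python
from h import *
a=np.radians(30);hd=np.radians(104.5);h=np.array([np.cos(hd),np.sin(hd)])
C=np.array([.504,.337])
# pivot about P (top bar), lid local (-90, 51) to grasp (55 above origin => 51 above seat)
for th in [0,5,10,15,20,25,30]:
    t=np.radians(th);u=np.array([np.cos(t),np.sin(t)]);n=np.array([-np.sin(t),np.cos(t)])
    k=np.array([.0736,.0425])-.090*u+.051*n
    print(th,np.round(k*100,2),"world TCP",np.round([*(C+h*k[0]),.08+k[1]+.003],4))
go(.504,.337,.24,14.5)
```

```text
0 [-1.64  9.35] world TCP [0.5081 0.3211 0.1765]
5 [-2.05  8.55] world TCP [0.5091 0.3172 0.1685]
10 [-2.39  7.71] world TCP [0.51   0.3139 0.1601]
15 [-2.65  6.85] world TCP [0.5106 0.3113 0.1515]
20 [-2.84  5.96] world TCP [0.5111 0.3095 0.1426]
25 [-2.95  5.07] world TCP [0.5114 0.3084 0.1337]
30 [-2.98  4.17] world TCP [0.5115 0.3081 0.1247]
offset [-61.1  -18.94  -1.31] spin -0.005 | yaw -165.8 pos [ 0.4707 -0.3018  0.2257] q [-16.  17. -10.  -0. -63.  30.] t 3.15 F [ 0.6 -0.5 -5.8] w 0.448 gf 29.99987263698131
```

>>> apply_moves:
  plan:
    - {"grip": 0.2, "offset": [-2, -0.6, 0], "spin": 0}
    - {"grip": 0.2, "offset": [-6, -1.9, 0], "spin": 0}
    - {"grip": 0.2, "offset": [-10.5, -3.3, 0], "spin": 0}
    - {"grip": 0.2, "offset": [-15, -4.8, 0], "spin": 0}
    - {"grip": 0.2, "offset": [-19.5, -6.2, 0], "spin": 0}

```text
time_s: 3.65
tcp_pos: [0.4832, -0.0962, 0.2266]
ee_rot: [[0.246, -0.969, 0.0], [-0.969, -0.246, 0.001], [-0.001, -0.0, -1.0]]
wrist_force: [1.0, 0.1, -4.7]
gripper_width: 0.449
gripper_force: 30.0
```

>>> apply_moves:
  plan:
    - {"grip": 0.2, "offset": [-4.5, -1.4, 0], "spin": 0}
    - {"grip": 0.2, "offset": [-9, -2.9, 0], "spin": 0}
    - {"grip": 0.2, "offset": [-13.5, -4.3, 0], "spin": 0}
    - {"grip": 0.2, "offset": [-18, -5.7, 0], "spin": 0}
    - {"grip": 0.2, "offset": [-22.5, -7.1, 0], "spin": 0}

```text
time_s: 4.15
tcp_pos: [0.4963, 0.1395, 0.2267]
ee_rot: [[0.247, -0.969, -0.0], [-0.969, -0.247, 0.0], [-0.0, 0.0, -1.0]]
wrist_force: [1.9, -0.3, -5.5]
gripper_width: 0.453
gripper_force: 30.0
```

>>> apply_moves:
  plan:
    - {"grip": 0.2, "offset": [-4.5, -1.4, 0], "spin": 0}
    - {"grip": 0.2, "offset": [-9, -2.9, 0], "spin": 0}
    - {"grip": 0.2, "offset": [-13, -4.1, 0], "spin": 0}
    - {"grip": 0.2, "offset": [-16, -5.1, 0], "spin": 0}
    - {"grip": 0.2, "offset": [-17.5, -5.6, 0], "spin": 0}

```text
time_s: 4.65
tcp_pos: [0.5077, 0.3238, 0.2258]
ee_rot: [[0.249, -0.969, -0.001], [-0.969, -0.249, 0.0], [-0.0, 0.001, -1.0]]
wrist_force: [0.2, 0.2, -5.6]
gripper_width: 0.455
gripper_force: 30.0
```

Run:
```python
from h import *
c=cap("side");W=cloud(c);cv2.imwrite("pics/s1.png",cv2.resize(c["img"][150:400,220:480],None,fx=2,fy=2))
c2=cap("wrist");W2=cloud(c2)
for c,W in((c,W),(c2,W2)):
  P=W.reshape(-1,3);C=c["img"].reshape(-1,3).astype(int)
  m=(C[:,2]>100)&(C[:,0]<.5*C[:,2])&(np.hypot(P[:,0]-.508,P[:,1]-.32)<.125)&(P[:,2]>.16);Q=P[m]
  R_=np.hypot(Q[:,0]-.508,Q[:,1]-.321);e=Q[(R_>.095)&(R_<.108)]
  A=np.c_[e[:,:2]-[.508,.321],np.ones(len(e))];print(len(e),np.linalg.lstsq(A,e[:,2],rcond=None)[0])
go(.508,.321,.1825,14.5)
```

```text
1269 [0.00146581 0.01119201 0.17958986]
8292 [-0.00297558  0.02389104  0.17820104]
offset [0.19 0.03 4.32] spin -0.002 | yaw -165.6 pos [0.5078 0.3229 0.2257] q [ 48.  21.  -5.  -0. -65. -33.] t 4.75 F [-0.7 -0.  -4.7] w 0.451 gf 30.00019042287022
```

View pics/s1.png

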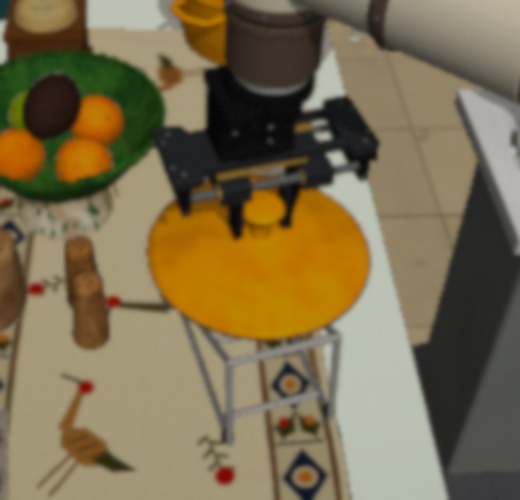

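The side crop shows the lid held level by the knob, right above the rest with its uphill edge over the top bar, clear of the shakers. Lowering and pivoting about the top bar next.

>>> apply_moves:
  plan:
    - {"grip": 0.2, "offset": [0.1, 0, 1.5], "spin": 0}
    - {"grip": 0.2, "offset": [0.2, 0, 3], "spin": 0}
    - {"grip": 0.2, "offset": [0.2, 0, 4.2], "spin": 0}
    - {"grip": 0.2, "offset": [0.2, 0, 4.9], "spin": 0}
    - {"grip": 0.2, "offset": [0.4, 0, 5.3], "spin": 0}

```text
time_s: 5.25
tcp_pos: [0.5091, 0.3166, 0.1735]
ee_rot: [[0.246, -0.969, -0.0], [-0.969, -0.246, -0.0], [0.0, 0.0, -1.0]]
wrist_force: [-1.1, -0.0, -1.8]
gripper_width: 0.45
gripper_force: 30.0
```

>>> apply_moves:
  plan:
    - {"grip": 0.2, "offset": [0.2, 0, 0.4], "spin": 0}
    - {"grip": 0.2, "offset": [0.4, 0, 0.8], "spin": 0}
    - {"grip": 0.2, "offset": [0.55, 0, 1.2], "spin": 0}
    - {"grip": 0.2, "offset": [0.55, 0, 1.2], "spin": 0}

```text
time_s: 5.65
tcp_pos: [0.5108, 0.3118, 0.1615]
ee_rot: [[0.246, -0.969, 0.001], [-0.969, -0.246, 0.001], [-0.0, -0.001, -1.0]]
wrist_force: [0.4, 0.8, -2.7]
gripper_width: 0.451
gripper_force: 30.0
```

>>> apply_moves:
  plan:
    - {"grip": 0.2, "offset": [0.15, 0, 0.7], "spin": 0}
    - {"grip": 0.2, "offset": [0.2, 0, 1.4], "spin": 0}
    - {"grip": 0.2, "offset": [0.25, 0, 2.1], "spin": 0}
    - {"grip": 0.2, "offset": [0.3, 0, 2.7], "spin": 0}
    - {"grip": 0.2, "offset": [0.3, 0, 2.7], "spin": 0}

```text
time_s: 6.15
tcp_pos: [0.5108, 0.3082, 0.1332]
ee_rot: [[0.246, -0.969, -0.002], [-0.969, -0.246, -0.002], [0.001, 0.002, -1.0]]
wrist_force: [2.1, -2.9, -2.8]
gripper_width: 0.454
gripper_force: 30.0
```

```bash
cat >> h.py <<'E'
def lidplane(n,x,y,zmin,fn=None):
    c=cap(n);W=cloud(c)
    if fn: cv2.imwrite(fn,c["img"])
    P=W.reshape(-1,3);C=c["img"].reshape(-1,3).astype(int)
    m=(C[:,2]>100)&(C[:,0]<.5*C[:,2])&(np.hypot(P[:,0]-x,P[:,1]-y)<.12)&(P[:,2]>zmin);Q=P[m]
    R_=np.hypot(Q[:,0]-x,Q[:,1]-y);e=Q[(R_>.07)&(R_<.1)]
    q=np.linalg.lstsq(np.c_[e[:,:2]-[x,y],np.ones(len(e))],e[:,2],rcond=None)[0]
    print(n,len(Q),"plane",np.round(q,4),"tilt",np.degrees(np.arctan(np.hypot(q[0],q[1]))),"ext",np.round(np.percentile(Q,[.5,99.5],axis=0),3).tolist()); return Q
E
python3 -c "
from h import *
lidplane('side',.504,.337,.03,'pics/s2.png');lidplane('wrist',.504,.337,.03)
go(.5115,.308,.1247,14.5)"
```

```text
side 3784 plane [-0.1023  0.3534  0.105 ] tilt 20.200907209055067 ext [[0.408, 0.262, 0.063], [0.609, 0.425, 0.47]]
wrist 39071 plane [-0.1364  0.5202  0.1052] tilt 28.26996076742556 ext [[0.413, 0.233, 0.041], [0.609, 0.356, 0.202]]
offset [ 0.05 -0.06  0.92] spin -0.004 | yaw -165.7 pos [0.5108 0.3084 0.1339] q [ 47.  25. -12.  -0. -53. -32.] t 6.25 F [ 1.5 -2.2 -3.6] w 0.453 gf 29.999887878075242
```

>>> apply_moves:
  plan:
    - {"grip": 0.2, "offset": [0, 0, 0.3], "spin": 0}
    - {"grip": 0.2, "offset": [0, 0, 0.6], "spin": 0}
    - {"grip": 0.2, "offset": [0, 0, 0.8], "spin": 0}
    - {"grip": 0.2, "offset": [0, 0, 0.8], "spin": 0}

```text
time_s: 6.65
tcp_pos: [0.511, 0.3087, 0.1284]
ee_rot: [[0.247, -0.969, 0.0], [-0.969, -0.247, -0.0], [0.001, -0.0, -1.0]]
wrist_force: [-2.2, -4.5, 6.2]
gripper_width: 0.45
gripper_force: 30.0
```

```bash
python3 -c "
from h import *
lidplane('wrist',.504,.337,.03,'pics/w2.png');lidplane('side',.504,.337,.03)
go(.5115,.308,.1247,14.5)"
```

```text
wrist 36924 plane [-0.1608  0.6189  0.1014] tilt 32.59675433306233 ext [[0.414, 0.238, 0.033], [0.608, 0.356, 0.196]]
side 3447 plane [-0.1092  0.361   0.1039] tilt 20.66292013531774 ext [[0.408, 0.271, 0.064], [0.609, 0.425, 0.465]]
offset [ 0.08 -0.03  0.37] spin -0.003 | yaw -165.7 pos [0.511  0.3087 0.1284] q [ 47.  25. -12.   0. -52. -32.] t 6.75 F [-3.  -4.6  5.4] w 0.454 gf 30.00399144832045
```

>>> apply_moves:
  plan:
    - {"grip": 0.5, "offset": [0, 0, 0], "spin": 0}
    - {"grip": 0.6, "offset": [0, 0, 0], "spin": 0}
    - {"grip": 1, "offset": [0, 0, 0], "spin": 0}
    - {"grip": 1, "offset": [0, 0, 0], "spin": 0}
    - {"grip": 1, "offset": [0, 0, 0], "spin": 0}

```text
time_s: 7.25
tcp_pos: [0.5112, 0.3091, 0.1265]
ee_rot: [[0.247, -0.969, 0.0], [-0.969, -0.247, 0.0], [-0.0, -0.0, -1.0]]
wrist_force: [0.3, 0.6, -1.1]
gripper_width: 0.78
gripper_force: 0.0
```

>>> apply_moves:
  plan:
    - {"grip": 1, "offset": [0, 0, 0], "spin": 0}
    - {"grip": 1, "offset": [0, 0, -1], "spin": 0}
    - {"grip": 1, "offset": [0, 0, -3], "spin": 0}
    - {"grip": 1, "offset": [0, 0, -7], "spin": 0}
    - {"grip": 1, "offset": [0, 0, -11], "spin": 0}

```text
time_s: 7.75
tcp_pos: [0.511, 0.3085, 0.238]
ee_rot: [[0.247, -0.969, -0.001], [-0.969, -0.247, -0.001], [0.001, 0.001, -1.0]]
wrist_force: [1.4, 0.5, -0.2]
gripper_width: 0.996
gripper_force: 0.0
```

Run:
```python
from h import *
from scipy.optimize import least_squares
Q=lidplane('wrist',.504,.337,.03,'pics/w3.png');Q2=lidplane('side',.504,.337,.03)
S=np.vstack([Q[::8],Q2[Q2[:,2]<.2]])
a=np.radians(30);hd=np.radians(104.5);h=np.array([np.cos(hd),np.sin(hd),0]);Z=np.array([0,0,1.])
x=h*np.cos(a)+Z*np.sin(a);z=-h*np.sin(a)+Z*np.cos(a);y=np.cross(z,x)
for S in(Q,Q2):
  L=(S-[.504,.337,.08])@np.c_[x,y,z]; L=L[(L[:,2]<.08)&(L[:,2]>-.01)]
  print("ext",np.round(np.percentile(L,[.3,99.7],axis=0),4).tolist())
  k=L[L[:,2]>.052];print("knobtop",k.mean(0))
  R_=np.hypot(L[:,0],L[:,1]);e=L[(R_<.1)&(R_>.07)]
  print("slopes vs cradle",np.linalg.lstsq(np.c_[e[:,:2],np.ones(len(e)),R_[(R_<.1)&(R_>.07)]],e[:,2],rcond=None)[0])
go(.5,.003,.24)
```

```text
wrist 30243 plane [-0.114   0.4435  0.0992] tilt 24.602012138362547 ext [[0.404, 0.236, 0.033], [0.609, 0.417, 0.305]]
side 3590 plane [-0.1363  0.358   0.1034] tilt 20.960071370580316 ext [[0.409, 0.269, 0.061], [0.609, 0.42, 0.326]]
ext [[-0.1108, -0.1039, 0.0044], [0.0964, 0.1051, 0.0666]]
knobtop [-0.00888967  0.0002464   0.06469235]
slopes vs cradle [-3.80306945e-02  2.41706404e-04  4.18345922e-02 -3.23924841e-01]
ext [[-0.0696, -0.1071, 0.0043], [0.0996, 0.0956, 0.0685]]
knobtop [ 0.00085332 -0.00402866  0.06448947]
slopes vs cradle [-0.03356934 -0.0039994   0.04060579 -0.29547477]
offset [29.47  8.99  0.17] spin 0.0 | yaw -165.7 pos [0.5141 0.3107 0.2444] q [ 47.  19.  -4.   0. -66. -32.] t 7.85 F [1.6 0.3 0.5] w 0.999 gf 0.0
```

View pics/w3.png

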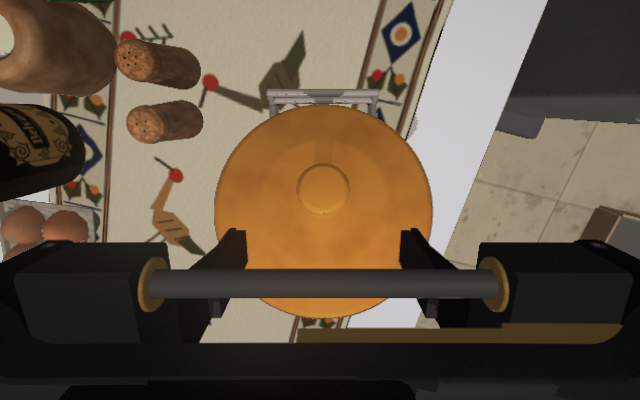

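The wrist view shows the lid lying on the rest (knob at (324,188), edge by the bottom bars at row 97), with the shakers untouched. Next: the rack.

>>> apply_moves:
  plan:
    - {"grip": 1, "offset": [3.5, 1, -1], "spin": 0}
    - {"grip": 1, "offset": [7.5, 2.3, -2], "spin": 0}
    - {"grip": 1, "offset": [11.5, 3.5, -3], "spin": 0}
    - {"grip": 1, "offset": [15.5, 4.7, -3], "spin": 0}
    - {"grip": 1, "offset": [19.5, 5.9, -3], "spin": 0}

```text
time_s: 8.35
tcp_pos: [0.5018, 0.1038, 0.2675]
ee_rot: [[0.247, -0.969, 0.002], [-0.969, -0.247, 0.001], [-0.0, -0.002, -1.0]]
wrist_force: [0.6, 0.2, -0.2]
gripper_width: 1.002
gripper_force: 0.0
```

>>> apply_moves:
  plan:
    - {"grip": 1, "offset": [3.5, 1, 0], "spin": 0}
    - {"grip": 1, "offset": [6.5, 2, 0], "spin": 0}
    - {"grip": 1, "offset": [9.5, 2.9, 0], "spin": 0}
    - {"grip": 1, "offset": [9.7, 2.9, 0], "spin": 0}
    - {"grip": 1, "offset": [9.7, 2.9, 0], "spin": 0}

```text
time_s: 8.85
tcp_pos: [0.4978, 0.0036, 0.2669]
ee_rot: [[0.245, -0.97, 0.001], [-0.97, -0.245, 0.0], [-0.0, -0.001, -1.0]]
wrist_force: [0.3, 0.1, -0.5]
gripper_width: 0.997
gripper_force: 0.0
```

Run:
```python
from h import *
c=cap("wrist");W=cloud(c);np.savez("w4.npz",W=W,img=c["img"])
im=c["img"];cv2.imwrite("pics/w4.png",cv2.resize(im[60:260,200:450],None,fx=3,fy=3,interpolation=cv2.INTER_CUBIC))
P=W.reshape(-1,3);C=im.reshape(-1,3).astype(int)
m=(P[:,2]>.09)&(P[:,2]<.112)&(np.hypot(P[:,0]-.5,P[:,1])<.05)&(C.max(1)<90);Q=P[m]
print(len(Q),Q.mean(0),Q.min(0),Q.max(0))
rect=cv2.minAreaRect((Q[:,:2]*1000).astype(np.float32));print(rect)
ev,V=np.linalg.eigh(np.cov(Q[:,:2].T));print(np.sqrt(ev),V[:,1],np.degrees(np.arctan2(V[1,1],V[0,1])))
m=(P[:,2]>.005)&(P[:,2]<.012)&(np.hypot(P[:,0]-.5,P[:,1])<.085);E=P[m];print("plate",np.percentile(E,[1,99],axis=0))
go(.5,.003,.24)
```

```text
415 [ 0.50650179 -0.00444097  0.10041056] [ 0.49099543 -0.0175656   0.09009791] [0.52127679 0.01006804 0.1038032 ]
((506.3791198730469, -3.5136280059814453), (11.690973281860352, 34.722442626953125), 48.52570343017578)
[0.00332204 0.00992236] [-0.74103962  0.6714613 ] 137.82005082502874
plate [[ 0.44205874 -0.06864307  0.00528628]
 [ 0.57188084  0.06262611  0.01007035]]
offset [ 0.17 -0.17  2.69] spin 0.0 | yaw -165.8 pos [0.4979 0.0042 0.2669] q [ 19.   9. -15.  -0. -67.  -5.] t 8.9 F [ 0.   0.3 -0.7] w 1.0 gf 0.0
```

View pics/w4.png

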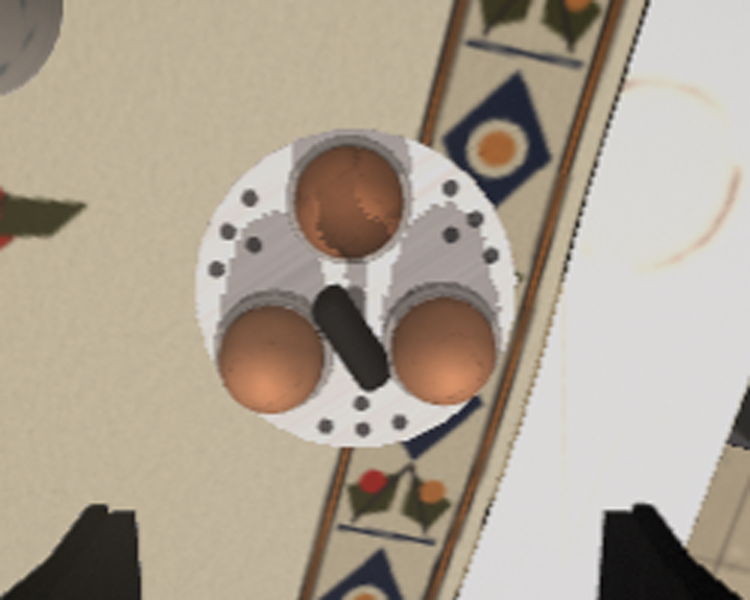

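The crop shows the black grip lying diagonally at the rack's centre between three eggs (full-image px ≈(317,172)). The depth fit (11.7 × 34.7 mm, long axis 138.5°) agrees with the sizes given, so I pinch at yaw 48.5°.

>>> apply_moves:
  plan:
    - {"grip": 0.8, "offset": [0.3, -0.2, 2], "spin": -0.14}
    - {"grip": 0.6, "offset": [0.6, -0.4, 4], "spin": -0.28}
    - {"grip": 0.5, "offset": [0.95, -0.6, 6], "spin": -0.42}
    - {"grip": 0.5, "offset": [0.95, -0.6, 8], "spin": -0.56}
    - {"grip": 0.5, "offset": [0.95, -0.6, 9], "spin": -0.6}

```text
time_s: 9.4
tcp_pos: [0.5053, -0.0025, 0.1747]
ee_rot: [[0.754, -0.657, -0.003], [-0.657, -0.754, -0.0], [-0.002, 0.002, -1.0]]
wrist_force: [-0.6, 0.7, -0.1]
gripper_width: 0.632
gripper_force: 0.0
```

```bash
python3 -c "
from h import *
go(.506,-.0035,.095,48.5)"
```

```text
offset [0.13 0.01 7.97] spin 0.007 | yaw -131.1 pos [ 0.5053 -0.0025  0.1747] q [ 18.  14. -22.  -0. -54.  31.] t 9.4 F [-0.6  0.7 -0.1] w 0.632 gf 0.0
```

>>> apply_moves:
  plan:
    - {"grip": 0.5, "offset": [0.1, 0, 2.5], "spin": 0}
    - {"grip": 0.5, "offset": [0.1, 0, 5], "spin": 0}
    - {"grip": 0.5, "offset": [0.1, 0, 7], "spin": 0}
    - {"grip": 0.5, "offset": [0.1, 0, 8.1], "spin": 0}
    - {"grip": 0.5, "offset": [0.1, 0, 8.1], "spin": 0}

```text
time_s: 9.9
tcp_pos: [0.5061, -0.0036, 0.0942]
ee_rot: [[0.751, -0.66, -0.003], [-0.66, -0.751, -0.001], [-0.002, 0.003, -1.0]]
wrist_force: [0.8, -0.4, 0.4]
gripper_width: 0.504
gripper_force: 0.0
```

>>> apply_moves:
  plan:
    - {"grip": 0.3, "offset": [0, 0, 0], "spin": 0}
    - {"grip": 0.2, "offset": [0, 0, 0], "spin": 0}
    - {"grip": 0.0, "offset": [0, 0, 0], "spin": 0}
    - {"grip": 0.0, "offset": [0, 0, 0], "spin": 0}
    - {"grip": 0.0, "offset": [0, 0, 0], "spin": 0}

```text
time_s: 10.4
tcp_pos: [0.5072, -0.0041, 0.0961]
ee_rot: [[0.75, -0.661, 0.002], [-0.661, -0.75, 0.001], [0.001, -0.002, -1.0]]
wrist_force: [1.3, -0.1, 0.2]
gripper_width: 0.137
gripper_force: 30.2
```

>>> apply_moves:
  plan:
    - {"grip": 0.0, "offset": [0, 0, 0], "spin": 0}
    - {"grip": 0.0, "offset": [0, 0, 0], "spin": 0}
    - {"grip": 0.0, "offset": [0, 0, 0], "spin": 0}

```text
time_s: 10.7
tcp_pos: [0.5072, -0.0041, 0.0961]
ee_rot: [[0.751, -0.66, 0.001], [-0.66, -0.751, 0.0], [0.001, -0.001, -1.0]]
wrist_force: [-1.2, 1.8, 4.0]
gripper_width: 0.132
gripper_force: 29.9
```

>>> apply_moves:
  plan:
    - {"grip": 0.0, "offset": [0, 0, -0.3], "spin": 0}
    - {"grip": 0.0, "offset": [0, 0, -1], "spin": 0}
    - {"grip": 0.0, "offset": [0, 0, -2], "spin": 0}
    - {"grip": 0.0, "offset": [0, 0, -3], "spin": 0}
    - {"grip": 0.0, "offset": [0, 0, -4], "spin": 0}

```text
time_s: 11.2
tcp_pos: [0.5067, -0.0043, 0.1365]
ee_rot: [[0.751, -0.661, 0.0], [-0.661, -0.751, 0.0], [0.0, -0.0, -1.0]]
wrist_force: [0.7, -0.1, -4.3]
gripper_width: 0.137
gripper_force: 29.9
```

>>> apply_moves:
  plan:
    - {"grip": 0.0, "offset": [0, 0, -1.5], "spin": 0}
    - {"grip": 0.0, "offset": [0, 0, -3.5], "spin": 0}
    - {"grip": 0.0, "offset": [0, 0, -6], "spin": 0}
    - {"grip": 0.0, "offset": [0, 0, -8.5], "spin": 0}
    - {"grip": 0.0, "offset": [0, 0, -10], "spin": 0}

```text
time_s: 11.7
tcp_pos: [0.5073, -0.0042, 0.2385]
ee_rot: [[0.751, -0.661, 0.004], [-0.661, -0.751, 0.001], [0.002, -0.003, -1.0]]
wrist_force: [0.1, -0.1, -4.0]
gripper_width: 0.134
gripper_force: 29.9
```

Run:
```python
from h import *
c=cap("side");W=cloud(c);P=W.reshape(-1,3);C=c["img"].reshape(-1,3).astype(int)
cv2.imwrite("pics/s3.png",cv2.resize(c["img"][80:280,240:440],None,fx=2.5,fy=2.5))
m=(P[:,2]>.12)&(P[:,2]<.172)&(np.hypot(P[:,0]-.506,P[:,1])<.08)&(C.min(1)>110);E=P[m];print("plate",len(E),np.percentile(E,[2,98],axis=0))
if len(E)>30: print(np.linalg.lstsq(np.c_[E[:,:2]-[.506,0],np.ones(len(E))],E[:,2],rcond=None)[0])
go(.472,-.301,.245)
```

```text
plate 679 [[ 0.4476512  -0.05132921  0.14751924]
 [ 0.57092385  0.06396819  0.16501842]]
[-0.01143171 -0.00593682  0.15224332]
offset [16.87 24.7  -0.5 ] spin 0.0 | yaw -131.3 pos [ 0.5084 -0.0041  0.2406] q [ 18.  11. -16.   0. -63.  31.] t 11.75 F [ 0.7 -0.1 -0.2] w 0.135 gf 29.885417316108942
```

View pics/s3.png

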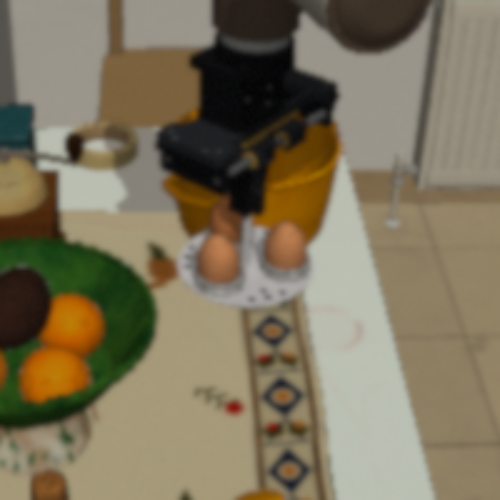

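The side crop shows the rack hanging level in the gripper with all three eggs seated at crop px (220,258), (286,248) and (225,222). The pot is open behind it.

>>> apply_moves:
  plan:
    - {"grip": 0.0, "offset": [0.3, 0.5, 0], "spin": 0}
    - {"grip": 0.0, "offset": [1.2, 1.7, 0], "spin": 0}
    - {"grip": 0.0, "offset": [2.4, 3.5, 0], "spin": 0}
    - {"grip": 0.0, "offset": [3.7, 5.4, -0.3], "spin": 0}
    - {"grip": 0.0, "offset": [5.2, 7.7, -0.5], "spin": 0}

```text
time_s: 12.25
tcp_pos: [0.4937, -0.098, 0.2391]
ee_rot: [[0.751, -0.661, -0.003], [-0.661, -0.751, -0.0], [-0.002, 0.002, -1.0]]
wrist_force: [1.1, -0.1, -3.7]
gripper_width: 0.133
gripper_force: 29.9
```

>>> apply_moves:
  plan:
    - {"grip": 0.0, "offset": [1.5, 2.2, 0], "spin": 0}
    - {"grip": 0.0, "offset": [3, 4.4, 0], "spin": 0}
    - {"grip": 0.0, "offset": [4.6, 6.7, 0], "spin": 0}
    - {"grip": 0.0, "offset": [6.1, 8.9, 0], "spin": 0}
    - {"grip": 0.0, "offset": [7.6, 11.1, 0], "spin": 0}

```text
time_s: 12.75
tcp_pos: [0.4768, -0.2318, 0.2389]
ee_rot: [[0.75, -0.661, -0.004], [-0.661, -0.75, 0.001], [-0.003, 0.002, -1.0]]
wrist_force: [0.1, -0.1, -4.4]
gripper_width: 0.136
gripper_force: 29.9
```

>>> apply_moves:
  plan:
    - {"grip": 0.0, "offset": [1.4, 2.1, 0], "spin": 0}
    - {"grip": 0.0, "offset": [2.6, 3.8, 0], "spin": 0}
    - {"grip": 0.0, "offset": [3.5, 5.1, 0], "spin": 0}
    - {"grip": 0.0, "offset": [4.1, 5.9, 0], "spin": 0}
    - {"grip": 0.0, "offset": [4.1, 5.9, 0], "spin": 0}

```text
time_s: 13.25
tcp_pos: [0.4698, -0.3024, 0.2397]
ee_rot: [[0.749, -0.662, -0.001], [-0.662, -0.749, 0.0], [-0.001, 0.001, -1.0]]
wrist_force: [0.7, -1.0, -4.0]
gripper_width: 0.139
gripper_force: 29.9
```

```bash
python3 -c "
from h import *
go(.472,-.301,.102)"
```

```text
offset [ 0.1  -0.26 13.77] spin 0.0 | yaw -131.5 pos [ 0.4698 -0.3024  0.2397] q [-16.  16.  -9.  -0. -65.  65.] t 13.25 F [ 0.7 -1.  -4. ] w 0.139 gf 29.88503315951675
```

>>> apply_moves:
  plan:
    - {"grip": 0.0, "offset": [0.1, -0.2, 0.5], "spin": 0}
    - {"grip": 0.0, "offset": [0.1, -0.2, 2], "spin": 0}
    - {"grip": 0.0, "offset": [0.1, -0.2, 4], "spin": 0}
    - {"grip": 0.0, "offset": [0.1, -0.2, 6], "spin": 0}
    - {"grip": 0.0, "offset": [0.1, -0.2, 7.5], "spin": 0}

```text
time_s: 13.75
tcp_pos: [0.4722, -0.299, 0.164]
ee_rot: [[0.752, -0.66, -0.001], [-0.66, -0.752, 0.001], [-0.002, 0.0, -1.0]]
wrist_force: [-0.2, -1.2, -4.2]
gripper_width: 0.134
gripper_force: 29.9
```

>>> apply_moves:
  plan:
    - {"grip": 0.0, "offset": [0, 0, 1.5], "spin": 0}
    - {"grip": 0.0, "offset": [0, 0, 3], "spin": 0}
    - {"grip": 0.0, "offset": [0, 0, 4.3], "spin": 0}
    - {"grip": 0.0, "offset": [0, 0, 5.2], "spin": 0}
    - {"grip": 0.0, "offset": [0, 0, 5.6], "spin": 0}

```text
time_s: 14.25
tcp_pos: [0.4722, -0.2999, 0.1086]
ee_rot: [[0.751, -0.66, -0.001], [-0.66, -0.751, 0.001], [-0.001, 0.001, -1.0]]
wrist_force: [0.2, 0.2, -3.9]
gripper_width: 0.137
gripper_force: 29.9
```

>>> apply_moves:
  plan:
    - {"grip": 0.0, "offset": [0, 0, 0.2], "spin": 0}
    - {"grip": 0.0, "offset": [0, 0, 0.4], "spin": 0}
    - {"grip": 0.0, "offset": [0, 0, 0.6], "spin": 0}
    - {"grip": 0.0, "offset": [0, 0, 0.6], "spin": 0}

```text
time_s: 14.65
tcp_pos: [0.4724, -0.3005, 0.1037]
ee_rot: [[0.751, -0.661, 0.0], [-0.661, -0.751, -0.0], [0.0, -0.0, -1.0]]
wrist_force: [-0.8, 0.3, -3.4]
gripper_width: 0.131
gripper_force: 29.9
```

>>> apply_moves:
  plan:
    - {"grip": 0.0, "offset": [0, 0, 0.1], "spin": 0}
    - {"grip": 0.0, "offset": [0, 0, 0.2], "spin": 0}
    - {"grip": 0.0, "offset": [0, 0, 0.2], "spin": 0}

```text
time_s: 14.95
tcp_pos: [0.4726, -0.3006, 0.1021]
ee_rot: [[0.751, -0.661, 0.001], [-0.661, -0.751, -0.0], [0.001, -0.0, -1.0]]
wrist_force: [-0.8, -0.2, -0.3]
gripper_width: 0.135
gripper_force: 29.9
```

>>> apply_moves:
  plan:
    - {"grip": 0.0, "offset": [0, 0, 0.05], "spin": 0}
    - {"grip": 0.2, "offset": [0, 0, 0.05], "spin": 0}
    - {"grip": 0.3, "offset": [0, 0, 0.05], "spin": 0}
    - {"grip": 0.45, "offset": [0, 0, 0.05], "spin": 0}
    - {"grip": 0.45, "offset": [0, 0, 0.05], "spin": 0}

```text
time_s: 15.45
tcp_pos: [0.4726, -0.3006, 0.101]
ee_rot: [[0.751, -0.661, 0.0], [-0.661, -0.751, -0.0], [0.0, -0.0, -1.0]]
wrist_force: [-0.2, 1.0, 0.1]
gripper_width: 0.383
gripper_force: 0.0
```

>>> apply_moves:
  plan:
    - {"grip": 0.45, "offset": [0, 0, 0], "spin": 0}
    - {"grip": 0.45, "offset": [0, 0, -0.5], "spin": 0}
    - {"grip": 0.45, "offset": [0, 0, -2.5], "spin": 0}
    - {"grip": 0.45, "offset": [0, 0, -6], "spin": 0}
    - {"grip": 0.6, "offset": [0, 0, -10], "spin": 0}

```text
time_s: 15.95
tcp_pos: [0.4717, -0.3002, 0.2014]
ee_rot: [[0.751, -0.661, -0.003], [-0.661, -0.751, 0.001], [-0.003, 0.001, -1.0]]
wrist_force: [0.3, -0.8, 0.2]
gripper_width: 0.484
gripper_force: 0.0
```

>>> apply_moves:
  plan:
    - {"grip": 0.8, "offset": [0, 0, -4], "spin": 0}
    - {"grip": 1, "offset": [0, 0, -7.5], "spin": 0}
    - {"grip": 1, "offset": [0, 0, -8.5], "spin": 0}

```text
time_s: 16.25
tcp_pos: [0.474, -0.3014, 0.2915]
ee_rot: [[0.751, -0.66, 0.009], [-0.66, -0.751, -0.004], [0.009, -0.003, -1.0]]
wrist_force: [0.7, -0.2, 0.1]
gripper_width: 0.728
gripper_force: 0.0
```

Run:
```python
from h import *
c=cap("wrist");W=cloud(c);im=c["img"]
cv2.imwrite("pics/w5.png",im)
P=W.reshape(-1,3);C=im.reshape(-1,3).astype(int)
d=np.hypot(P[:,0]-.472,P[:,1]+.301)
m=(P[:,2]>.095)&(P[:,2]<.12)&(d<.05)&(C.max(1)<90);print("grip",m.sum(),P[m].mean(0),P[m].max(0))
m=(P[:,2]>.009)&(P[:,2]<.02)&(d<.09)&(C.min(1)>100);E=P[m];print("plate",len(E),np.percentile(E,[1,50,99],axis=0))
m=(C[:,2]>100)&(C[:,0]<.5*C[:,2])&(P[:,2]>.117)&(P[:,2]<.127)&(d<.115)&(d>.095);E=P[m];print("rim",len(E),np.percentile(E,[.5,99.5],axis=0))
from scipy.optimize import least_squares
print(least_squares(lambda q:np.hypot(E[:,0]-q[0],E[:,1]-q[1])-q[2],[.472,-.301,.105],loss='soft_l1',f_scale=.002).x)
go(.511,.309,.285,14.5)
```

```text
grip 331 [ 0.47244148 -0.30067378  0.10680638] [ 0.4871763  -0.28587347  0.10941248]
plate 3992 [[ 0.40854454 -0.36503122  0.01102905]
 [ 0.46857237 -0.30893194  0.0129083 ]
 [ 0.53694789 -0.23412215  0.01584732]]
rim 3249 [[ 0.36891876 -0.40860188  0.11711636]
 [ 0.5799242  -0.19646407  0.12303882]]
[ 0.47318866 -0.30179196  0.10482208]
offset [-37.51 -48.28   0.41] spin 0.596 | yaw -131.3 pos [ 0.4738 -0.3012  0.2909] q [-16.  14.  -5.   0. -71.  65.] t 16.3 F [ 0.7 -0.5  1. ] w 0.776 gf 0.0
```

View pics/w5.png

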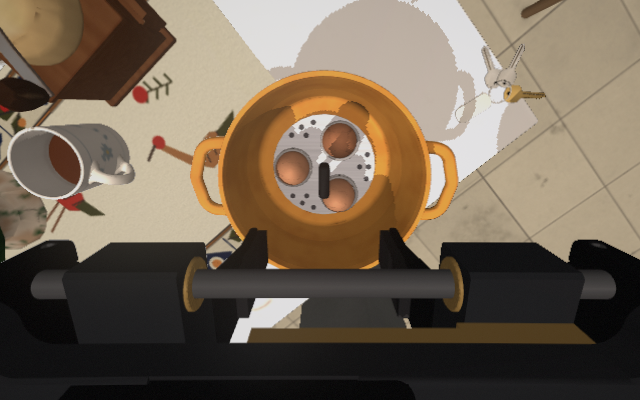

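The wrist view shows the rack standing centred in the pot, black grip at (324,180), three eggs in their cups, and the mug undisturbed at left. Now back to the lid.

>>> apply_moves:
  plan:
    - {"grip": 1, "offset": [-2.8, -3.6, 0], "spin": 0}
    - {"grip": 1, "offset": [-5.6, -7.1, 0], "spin": 0}
    - {"grip": 1, "offset": [-8.4, -10.7, 0], "spin": 0}
    - {"grip": 1, "offset": [-11.2, -14.2, 0], "spin": 0}
    - {"grip": 1, "offset": [-14, -17.8, 0], "spin": 0}

```text
time_s: 16.8
tcp_pos: [0.484, -0.0727, 0.2847]
ee_rot: [[0.75, -0.661, -0.002], [-0.661, -0.75, 0.0], [-0.002, 0.002, -1.0]]
wrist_force: [1.4, 0.4, -0.5]
gripper_width: 0.996
gripper_force: 0.0
```

>>> apply_moves:
  plan:
    - {"grip": 1, "offset": [-2.8, -3.6, 0], "spin": 0.12}
    - {"grip": 1, "offset": [-5.6, -7.1, 0], "spin": 0.24}
    - {"grip": 1, "offset": [-8.4, -10.7, 0], "spin": 0.36}
    - {"grip": 1, "offset": [-11.2, -14.2, 0], "spin": 0.48}
    - {"grip": 1, "offset": [-14, -17.8, 0], "spin": 0.6}

```text
time_s: 17.3
tcp_pos: [0.4965, 0.1533, 0.2847]
ee_rot: [[0.242, -0.97, -0.002], [-0.97, -0.242, -0.001], [0.0, 0.002, -1.0]]
wrist_force: [0.9, 0.2, 0.2]
gripper_width: 0.997
gripper_force: 0.0
```

```bash
python3 -c "
from h import *
go(.511,.309,.27,14.5)"
```

```text
offset [-14.76  -5.18   1.46] spin -0.009 | yaw -166.0 pos [0.4965 0.1533 0.2847] q [ 35.  10. -10.  -0. -70. -21.] t 17.3 F [0.9 0.2 0.2] w 0.997 gf 0.0
```

>>> apply_moves:
  plan:
    - {"grip": 1, "offset": [-4, -1.4, 0.3], "spin": 0}
    - {"grip": 1, "offset": [-8, -2.8, 0.6], "spin": 0}
    - {"grip": 1, "offset": [-11.5, -4, 1], "spin": 0}
    - {"grip": 1, "offset": [-14.8, -5.2, 1.4], "spin": -0.01}
    - {"grip": 1, "offset": [-14.8, -5.2, 1.4], "spin": -0.01}

```text
time_s: 17.8
tcp_pos: [0.5107, 0.3111, 0.2687]
ee_rot: [[0.26, -0.966, -0.004], [-0.966, -0.26, -0.002], [0.001, 0.004, -1.0]]
wrist_force: [-0.5, 0.9, 0.2]
gripper_width: 0.995
gripper_force: 0.0
```

Run:
```python
from h import *
c=cap("wrist");W=cloud(c);P=W.reshape(-1,3);C=c["img"].reshape(-1,3).astype(int)
a=np.radians(30);hd=np.radians(104.5);h=np.array([np.cos(hd),np.sin(hd),0]);Z=np.array([0,0,1.])
x=h*np.cos(a)+Z*np.sin(a);z=-h*np.sin(a)+Z*np.cos(a);y=np.cross(z,x)
L=(P-[.504,.337,.08])@np.c_[x,y,z]
m=(C[:,2]>100)&(C[:,0]<.5*C[:,2])&(np.hypot(L[:,0],L[:,1])<.06)&(L[:,2]>.056)&(L[:,2]<.075);k=L[m]
rc=(k.min(0)+k.max(0))/2;print(len(k),k.mean(0),rc,np.ptp(k,axis=0))
g=np.array([.504,.337,.08])+np.c_[x,y,z]@np.array([rc[0],rc[1],.051]);print("grasp pt",g)
go(g[0],g[1],.127,14.5)
```

```text
1708 [-0.0086999   0.00018696  0.06470368] [-0.00989754  0.00036396  0.06439575] [0.04220183 0.0431434  0.00840008]
grasp pt [0.51217846 0.30392261 0.11921852]
offset [ 0.53 -0.08 14.23] spin 0.008 | yaw -165.0 pos [0.5105 0.3093 0.2693] q [ 47.  19.  -1.  -0. -71. -32.] t 17.85 F [ 0.2  0.1 -0.1] w 1.002 gf 0.0
```

>>> apply_moves:
  plan:
    - {"grip": 1, "offset": [0.4, 0, 3.5], "spin": 0}
    - {"grip": 1, "offset": [0.4, 0, 7], "spin": 0}
    - {"grip": 0.9, "offset": [0.4, 0, 10.5], "spin": 0}
    - {"grip": 0.8, "offset": [0.4, 0, 13], "spin": 0}
    - {"grip": 0.7, "offset": [0.4, 0, 14.3], "spin": 0}

```text
time_s: 18.35
tcp_pos: [0.511, 0.3017, 0.1262]
ee_rot: [[0.254, -0.967, -0.004], [-0.967, -0.254, -0.004], [0.002, 0.005, -1.0]]
wrist_force: [-0.0, 0.2, -0.2]
gripper_width: 0.813
gripper_force: 0.0
```

>>> apply_moves:
  plan:
    - {"grip": 0.6, "offset": [0, 0, 0], "spin": 0}
    - {"grip": 0.5, "offset": [0, 0, 0], "spin": 0}
    - {"grip": 0.4, "offset": [0, 0, 0], "spin": 0}
    - {"grip": 0.2, "offset": [0, 0, 0], "spin": 0}
    - {"grip": 0.2, "offset": [0, 0, 0], "spin": 0}

```text
time_s: 18.85
tcp_pos: [0.5127, 0.3044, 0.1306]
ee_rot: [[0.256, -0.967, 0.001], [-0.967, -0.256, 0.001], [-0.001, -0.002, -1.0]]
wrist_force: [-0.8, 0.4, 4.1]
gripper_width: 0.453
gripper_force: 30.0
```

>>> apply_moves:
  plan:
    - {"grip": 0.2, "offset": [0, 0, 0], "spin": 0}
    - {"grip": 0.2, "offset": [0, 0, 0], "spin": 0}
    - {"grip": 0.2, "offset": [0, 0, 0], "spin": 0}

```text
time_s: 19.15
tcp_pos: [0.5127, 0.3044, 0.1306]
ee_rot: [[0.256, -0.967, 0.001], [-0.967, -0.256, 0.001], [-0.0, -0.002, -1.0]]
wrist_force: [-1.5, -1.4, 6.1]
gripper_width: 0.454
gripper_force: 30.0
```

>>> apply_moves:
  plan:
    - {"grip": 0.2, "offset": [0, 0, -0.4], "spin": 0}
    - {"grip": 0.2, "offset": [0, 0, -1], "spin": 0}
    - {"grip": 0.2, "offset": [0, 0, -2], "spin": 0}
    - {"grip": 0.2, "offset": [0, 0, -3], "spin": 0}
    - {"grip": 0.2, "offset": [0, 0, -4], "spin": 0}

```text
time_s: 19.65
tcp_pos: [0.5125, 0.3041, 0.1698]
ee_rot: [[0.256, -0.967, 0.0], [-0.967, -0.256, -0.0], [0.0, -0.0, -1.0]]
wrist_force: [-1.3, 0.8, -4.5]
gripper_width: 0.452
gripper_force: 30.0
```

>>> apply_moves:
  plan:
    - {"grip": 0.2, "offset": [0, 0, -1.5], "spin": 0}
    - {"grip": 0.2, "offset": [0, 0, -4], "spin": 0}
    - {"grip": 0.2, "offset": [0, 0, -7], "spin": 0}
    - {"grip": 0.2, "offset": [0, 0, -10], "spin": 0}
    - {"grip": 0.2, "offset": [0, 0, -12], "spin": 0}

```text
time_s: 20.15
tcp_pos: [0.5129, 0.3044, 0.2925]
ee_rot: [[0.256, -0.967, 0.003], [-0.967, -0.256, 0.003], [-0.002, -0.004, -1.0]]
wrist_force: [0.2, 0.6, -5.0]
gripper_width: 0.453
gripper_force: 30.0
```

Run:
```python
from h import *
lidplane('wrist',.508,.32,.13)
Q=lidplane('side',.508,.32,.13,'pics/s4.png')
im=cv2.imread('pics/s4.png');cv2.imwrite('pics/s4c.png',cv2.resize(im[100:360,200:480],None,fx=2,fy=2))
go(.473,-.3015,.285,14.5)
```

```text
wrist 36807 plane [-0.1543  0.6182  0.2499] tilt 32.50283521521611 ext [[0.415, 0.233, 0.191], [0.611, 0.355, 0.36]]
side 3512 plane [-0.1135  0.4943  0.254 ] tilt 26.89316423198524 ext [[0.41, 0.275, 0.231], [0.613, 0.423, 0.374]]
offset [57.58 19.51  0.5 ] spin 0.006 | yaw -165.1 pos [0.5138 0.305  0.2936] q [ 46.  17.   1.   0. -73. -31.] t 20.25 F [-0.3  0.6 -5. ] w 0.453 gf 29.995284432079643
```

View pics/s4c.png

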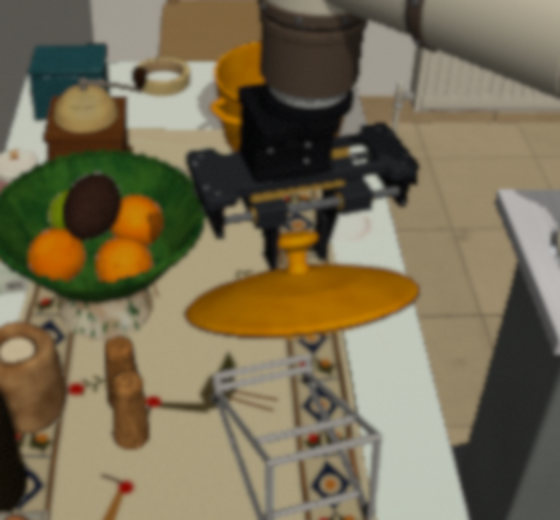

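The crop shows the lid firmly held about 30° tilted, clear of the rest, its low edge toward the pot. I'll level it by pivoting its low edge on the pot's far rim. I have now viewed 11 pictures, one over the allowance, so from here I go by numbers only.

>>> apply_moves:
  plan:
    - {"grip": 0.2, "offset": [2, 0.6, 0], "spin": 0}
    - {"grip": 0.2, "offset": [6, 1.9, 0], "spin": 0}
    - {"grip": 0.2, "offset": [10.5, 3.3, 0], "spin": 0}
    - {"grip": 0.2, "offset": [15, 4.7, 0], "spin": 0}
    - {"grip": 0.2, "offset": [19.5, 6.1, 0], "spin": 0}

```text
time_s: 20.75
tcp_pos: [0.5017, 0.0975, 0.2874]
ee_rot: [[0.256, -0.967, -0.003], [-0.967, -0.256, -0.001], [0.0, 0.003, -1.0]]
wrist_force: [1.1, -0.3, -5.2]
gripper_width: 0.451
gripper_force: 30.0
```

>>> apply_moves:
  plan:
    - {"grip": 0.2, "offset": [4.5, 1.4, 0], "spin": 0}
    - {"grip": 0.2, "offset": [9, 2.8, 0], "spin": 0}
    - {"grip": 0.2, "offset": [13.5, 4.2, 0], "spin": 0}
    - {"grip": 0.2, "offset": [18, 5.7, 0], "spin": 0}
    - {"grip": 0.2, "offset": [22.5, 7.1, 0], "spin": 0}

```text
time_s: 21.25
tcp_pos: [0.4905, -0.1377, 0.2876]
ee_rot: [[0.256, -0.967, -0.003], [-0.967, -0.256, 0.001], [-0.001, 0.002, -1.0]]
wrist_force: [1.4, -0.3, -5.0]
gripper_width: 0.451
gripper_force: 30.0
```

>>> apply_moves:
  plan:
    - {"grip": 0.2, "offset": [4.5, 1.4, 0], "spin": 0}
    - {"grip": 0.2, "offset": [9, 2.8, 0], "spin": 0}
    - {"grip": 0.2, "offset": [13.5, 4.2, 0], "spin": 0}
    - {"grip": 0.2, "offset": [17.5, 5.5, 0], "spin": 0}
    - {"grip": 0.2, "offset": [19.8, 6.2, 0], "spin": 0}

```text
time_s: 21.75
tcp_pos: [0.4812, -0.3458, 0.2868]
ee_rot: [[0.253, -0.967, -0.003], [-0.967, -0.253, 0.001], [-0.002, 0.003, -1.0]]
wrist_force: [0.7, 0.7, -5.7]
gripper_width: 0.453
gripper_force: 30.0
```

Run:
```python
from h import *
s=r.sense();p=np.array(s["tcp_pos"])
hd=np.radians(104.5);h=np.array([np.cos(hd),np.sin(hd),0]);Z=np.array([0,0,1.])
c=cap("wrist");W=cloud(c);P=W.reshape(-1,3);C=c["img"].reshape(-1,3).astype(int)
m=(C[:,2]>100)&(C[:,0]<.5*C[:,2])&(P[:,2]>.17)&(P[:,2]<.27)&(np.hypot(*(P[:,:2]-p[:2]).T)<.13)
for a in np.radians([26,28,30,32]):
  x=h*np.cos(a)+Z*np.sin(a);z=-h*np.sin(a)+Z*np.cos(a);y=np.cross(z,x)
  L=(P[m]-(p-[0,0,.003]))@np.c_[x,y,z]
  # rim band: lowest-edge portion
  e=L[(L[:,0]<-.02)&(np.abs(L[:,1])<.02)]
  print(np.degrees(a),"ext",np.round(np.percentile(L,[.3,99.7],axis=0),4).tolist(),"rim z at low edge",np.round(np.median(L[L[:,0]<np.percentile(L[:,0],1)],0),4),
   "side rim z",np.round([np.median(L[L[:,1]<np.percentile(L[:,1],.5)],0),np.median(L[L[:,1]>np.percentile(L[:,1],99.5)],0)],4).tolist())
go(.4835,-.342,.29,14.5)
```

```text
26.0 ext [[-0.1068, -0.1025, -0.0591], [0.0332, 0.1032, -0.0295]] rim z at low edge [-0.1059  0.002  -0.0574] side rim z [[-0.0201, -0.1029, -0.0528], [-0.0206, 0.1036, -0.0522]]
28.0 ext [[-0.1088, -0.1025, -0.0557], [0.0321, 0.1032, -0.0304]] rim z at low edge [-0.1078  0.0016 -0.0537] side rim z [[-0.022, -0.1029, -0.0519], [-0.0224, 0.1036, -0.0514]]
29.999999999999996 ext [[-0.1106, -0.1025, -0.0527], [0.0309, 0.1032, -0.0306]] rim z at low edge [-0.1096  0.0012 -0.05  ] side rim z [[-0.0238, -0.1029, -0.051], [-0.0241, 0.1036, -0.0505]]
32.0 ext [[-0.1123, -0.1025, -0.0509], [0.0296, 0.1032, -0.0296]] rim z at low edge [-0.1113  0.0012 -0.0462] side rim z [[-0.0255, -0.1029, -0.0501], [-0.0259, 0.1036, -0.0496]]
offset [-0.54 -0.36 -0.34] spin 0.001 | yaw -165.4 pos [ 0.4813 -0.3481  0.2866] q [-20.  18.  -0.   0. -72.  35.] t 21.8 F [ 3.5 -3.9 -4.6] w 0.459 gf 29.99981496250257
```

>>> apply_moves:
  plan:
    - {"grip": 0.2, "offset": [-0.1, -0.2, 1.2], "spin": 0}
    - {"grip": 0.2, "offset": [-0.2, -0.3, 2.7], "spin": 0}
    - {"grip": 0.2, "offset": [-0.2, -0.3, 4.2], "spin": 0}
    - {"grip": 0.2, "offset": [-0.2, -0.3, 5.3], "spin": 0}
    - {"grip": 0.2, "offset": [-0.2, -0.3, 5.3], "spin": 0}

```text
time_s: 22.3
tcp_pos: [0.484, -0.3386, 0.2329]
ee_rot: [[0.257, -0.966, -0.006], [-0.967, -0.257, 0.003], [-0.005, 0.005, -1.0]]
wrist_force: [-0.2, 0.8, -5.7]
gripper_width: 0.45
gripper_force: 30.0
```

```bash
python3 -c "
from h import *
go(.4835,-.342,.226,14.5)"
```

```text
offset [0.31 0.14 0.69] spin 0.006 | yaw -165.1 pos [ 0.484  -0.3386  0.2329] q [-19.  19.  -5.  -0. -66.  34.] t 22.3 F [-0.2  0.8 -5.7] w 0.45 gf 29.998467166442424
```

>>> apply_moves:
  plan:
    - {"grip": 0.2, "offset": [0.2, 0.1, 0.4], "spin": 0}
    - {"grip": 0.2, "offset": [0.2, 0.1, 0.7], "spin": 0}
    - {"grip": 0.2, "offset": [-0.2, 0.1, 1.0], "spin": 0}
    - {"grip": 0.2, "offset": [-0.6, 0.1, 1.3], "spin": 0}
    - {"grip": 0.2, "offset": [-0.6, 0.1, 1.3], "spin": 0}

```text
time_s: 22.8
tcp_pos: [0.4831, -0.3344, 0.2233]
ee_rot: [[0.257, -0.966, 0.001], [-0.966, -0.257, -0.0], [0.001, -0.001, -1.0]]
wrist_force: [0.8, -0.7, -4.4]
gripper_width: 0.452
gripper_force: 30.0
```

Run:
```python
from h import *
go(.4815,-.334,.220,14.5)
p=r.sense()["tcp_pos"];lidplane('wrist',p[0],p[1],.115)
```

```text
offset [-0.08  0.15  0.33] spin 0.007 | yaw -165.1 pos [ 0.4831 -0.3344  0.2233] q [-19.  19.  -7.   0. -64.  34.] t 22.8 F [ 0.8 -0.7 -4.4] w 0.452 gf 30.00002882676199
wrist 39711 plane [-0.1408  0.5297  0.1712] tilt 28.727452096786266 ext [[0.385, -0.412, 0.127], [0.582, -0.282, 0.291]]
```

>>> apply_moves:
  plan:
    - {"grip": 0.2, "offset": [0.5, 0.1, 0], "spin": 0}
    - {"grip": 0.2, "offset": [1.0, 0.1, 0], "spin": 0}
    - {"grip": 0.2, "offset": [1.0, 0.1, 0.2], "spin": 0}
    - {"grip": 0.2, "offset": [1.0, 0.1, 0.4], "spin": 0}
    - {"grip": 0.2, "offset": [1.0, 0.1, 0.4], "spin": 0}

```text
time_s: 23.35
tcp_pos: [0.4846, -0.3448, 0.2187]
ee_rot: [[0.256, -0.967, -0.001], [-0.967, -0.256, -0.0], [-0.0, 0.001, -1.0]]
wrist_force: [-0.0, -1.6, -4.1]
gripper_width: 0.453
gripper_force: 30.0
```

Run:
```python
from h import *
go(.4835,-.342,.220,14.5)
p=r.sense()["tcp_pos"];lidplane('wrist',p[0],p[1],.115)
```

```text
offset [-0.3   0.03 -0.13] spin 0.006 | yaw -165.2 pos [ 0.4846 -0.3448  0.2187] q [-20.  20.  -6.   0. -64.  35.] t 23.35 F [-0.  -1.6 -4.1] w 0.453 gf 30.00004037981853
wrist 39620 plane [-0.1427  0.534   0.1666] tilt 28.932942370029597 ext [[0.387, -0.422, 0.122], [0.583, -0.293, 0.286]]
```

>>> apply_moves:
  plan:
    - {"grip": 0.2, "offset": [0, 0, 0.3], "spin": 0}
    - {"grip": 0.2, "offset": [-0.4, 0, 0.6], "spin": 0}
    - {"grip": 0.2, "offset": [-0.8, 0, 0.9], "spin": 0}
    - {"grip": 0.2, "offset": [-1.2, 0, 1.25], "spin": 0}
    - {"grip": 0.2, "offset": [-1.2, 0, 1.25], "spin": 0}

```text
time_s: 23.9
tcp_pos: [0.4813, -0.3322, 0.206]
ee_rot: [[0.257, -0.966, -0.001], [-0.966, -0.257, 0.001], [-0.001, 0.0, -1.0]]
wrist_force: [0.2, 0.2, -3.6]
gripper_width: 0.45
gripper_force: 30.0
```

Run:
```python
from h import *
go(.4835,-.342,.220,14.5)
p=r.sense()["tcp_pos"];lidplane('wrist',p[0],p[1],.115)
```

```text
offset [ 1.    0.04 -1.4 ] spin 0.007 | yaw -165.1 pos [ 0.4813 -0.3322  0.206 ] q [-19.  20.  -9.  -0. -62.  34.] t 23.9 F [ 0.2  0.2 -3.6] w 0.45 gf 29.999964726157486
wrist 47114 plane [-0.0869  0.3189  0.1571] tilt 18.28987056214528 ext [[0.383, -0.424, 0.123], [0.582, -0.275, 0.273]]
```

>>> apply_moves:
  plan:
    - {"grip": 0.2, "offset": [-0.4, 0, 0.5], "spin": 0}
    - {"grip": 0.2, "offset": [-0.8, 0, 0.9], "spin": 0}
    - {"grip": 0.2, "offset": [-1.2, 0, 1.4], "spin": 0}
    - {"grip": 0.2, "offset": [-1.5, 0, 1.8], "spin": 0}
    - {"grip": 0.2, "offset": [-1.5, 0, 1.8], "spin": 0}

```text
time_s: 24.45
tcp_pos: [0.4773, -0.3179, 0.1877]
ee_rot: [[0.256, -0.967, -0.001], [-0.967, -0.256, 0.001], [-0.001, 0.001, -1.0]]
wrist_force: [1.1, 0.8, -4.2]
gripper_width: 0.45
gripper_force: 30.0
```

Run:
```python
from h import *
go(.4730,-.3015,.181,14.5)
p=r.sense()["tcp_pos"];lidplane('wrist',p[0],p[1],.115)
```

```text
offset [-1.69 -0.    0.68] spin 0.006 | yaw -165.1 pos [ 0.4773 -0.3179  0.1877] q [-17.  20. -12.  -0. -59.  32.] t 24.45 F [ 1.1  0.8 -4.2] w 0.45 gf 30.000149295665324
wrist 57301 plane [-0.021   0.0673  0.1401] tilt 4.034775703381727 ext [[0.38, -0.423, 0.125], [0.581, -0.249, 0.254]]
```

>>> apply_moves:
  plan:
    - {"grip": 0.2, "offset": [0, 0, -0.8], "spin": 0}
    - {"grip": 0.2, "offset": [-0.7, 0, -0.8], "spin": 0}
    - {"grip": 0.2, "offset": [-1.3, 0, -0.8], "spin": 0}
    - {"grip": 0.2, "offset": [-1.5, 0, -0.8], "spin": 0}
    - {"grip": 0.2, "offset": [-1.5, 0, -0.8], "spin": 0}

```text
time_s: 25.0
tcp_pos: [0.4736, -0.3035, 0.1965]
ee_rot: [[0.257, -0.967, -0.0], [-0.967, -0.257, 0.0], [-0.0, 0.0, -1.0]]
wrist_force: [0.5, 0.3, -4.3]
gripper_width: 0.45
gripper_force: 30.0
```

Run:
```python
from h import *
p=r.sense()["tcp_pos"];Q=lidplane('wrist',p[0],p[1],.125)
E=Q[(Q[:,2]<.15)];d=np.hypot(E[:,0]-p[0],E[:,1]-p[1])
for lo in (.09,.1,.105): print(lo,np.round(np.percentile(E[d>lo],[.5,50,99.5],axis=0),4).tolist())
go(.4730,-.3015,.181,14.5)
```

```text
wrist 56566 plane [-0.024   0.0831  0.1489] tilt 4.945302697368196 ext [[0.376, -0.408, 0.132], [0.577, -0.236, 0.263]]
0.09 [[0.371, -0.4103, 0.1309], [0.4968, -0.3768, 0.1391], [0.5799, -0.2701, 0.1463]]
0.1 [[0.3693, -0.4108, 0.1303], [0.4963, -0.3816, 0.1366], [0.5807, -0.2682, 0.1436]]
0.105 [[0.3674, -0.4113, 0.1298], [0.4915, -0.3844, 0.1343], [0.5811, -0.2669, 0.1413]]
offset [-0.24  0.02  1.55] spin 0.006 | yaw -165.1 pos [ 0.4738 -0.3037  0.1965] q [-16.  18. -12.  -0. -59.  31.] t 25.05 F [-0.   0.1 -5.6] w 0.458 gf 30.000095749273896
```

>>> apply_moves:
  plan:
    - {"grip": 0.2, "offset": [0, 0, 0.4], "spin": 0}
    - {"grip": 0.2, "offset": [-0.1, 0, 0.7], "spin": 0}
    - {"grip": 0.2, "offset": [-0.2, 0, 1.0], "spin": 0}
    - {"grip": 0.2, "offset": [-0.2, 0, 1.2], "spin": 0}
    - {"grip": 0.2, "offset": [-0.2, 0, 1.2], "spin": 0}

```text
time_s: 25.55
tcp_pos: [0.4735, -0.3021, 0.1845]
ee_rot: [[0.256, -0.967, -0.0], [-0.967, -0.256, -0.0], [0.0, 0.0, -1.0]]
wrist_force: [-0.4, 2.2, -3.0]
gripper_width: 0.453
gripper_force: 30.0
```

Run:
```python
from h import *
p=r.sense()["tcp_pos"];Q=lidplane('wrist',p[0],p[1],.117)
E=Q[(Q[:,2]<.15)];d=np.hypot(E[:,0]-p[0],E[:,1]-p[1])
print(np.round(np.percentile(E[d>.1],[.5,50,99.5],axis=0),4).tolist())
go(.4730,-.3015,.181,14.5)
```

```text
wrist 59003 plane [-0.0096  0.0256  0.1368] tilt 1.56552835141906 ext [[0.376, -0.41, 0.125], [0.578, -0.231, 0.251]]
[[0.3694, -0.412, 0.1233], [0.4971, -0.3859, 0.1289], [0.581, -0.2678, 0.1318]]
offset [-0.08  0.03  0.36] spin 0.006 | yaw -165.2 pos [ 0.4735 -0.3022  0.1846] q [-16.  19. -14.   0. -58.  31.] t 25.6 F [ 0.5  1.  -1.9] w 0.451 gf 30.000755223445594
```

Nearly level and centred; lower until the force shows it is seated.

>>> apply_moves:
  plan:
    - {"grip": 0.2, "offset": [0, 0, 0.15], "spin": 0}
    - {"grip": 0.2, "offset": [0, 0, 0.3], "spin": 0}
    - {"grip": 0.2, "offset": [0, 0, 0.4], "spin": 0}
    - {"grip": 0.2, "offset": [0, 0, 0.4], "spin": 0}

```text
time_s: 26.0
tcp_pos: [0.4736, -0.3022, 0.1831]
ee_rot: [[0.257, -0.966, 0.001], [-0.966, -0.257, -0.001], [0.001, -0.001, -1.0]]
wrist_force: [-3.9, 5.1, 7.9]
gripper_width: 0.449
gripper_force: 30.0
```

Run:
```python
from h import *
p=r.sense()["tcp_pos"];Q=lidplane('wrist',p[0],p[1],.117)
E=Q[(Q[:,2]<.15)];d=np.hypot(E[:,0]-p[0],E[:,1]-p[1])
print(np.round(np.percentile(E[d>.1],[.5,50,99.5],axis=0),4).tolist())
go(.4730,-.3015,.181,14.5)
```

```text
wrist 59644 plane [-0.0042  0.0113  0.1354] tilt 0.6910352042389837 ext [[0.376, -0.41, 0.124], [0.578, -0.23, 0.25]]
[[0.3701, -0.4127, 0.1231], [0.4986, -0.3868, 0.1285], [0.5815, -0.2679, 0.1314]]
offset [-0.08  0.04  0.21] spin 0.007 | yaw -165.1 pos [ 0.4736 -0.3022  0.1831] q [-16.  19. -14.   0. -57.  31.] t 26.05 F [-3.3  4.8  8.5] w 0.452 gf 29.99953893944621
```

Seated (upward force, tilt below 1°). Release and retreat.

>>> apply_moves:
  plan:
    - {"grip": 0.5, "offset": [0, 0, -0.1], "spin": 0}
    - {"grip": 0.6, "offset": [0, 0, -0.1], "spin": 0}
    - {"grip": 0.8, "offset": [0, 0, -0.1], "spin": 0}
    - {"grip": 1, "offset": [0, 0, -0.1], "spin": 0}
    - {"grip": 1, "offset": [0, 0, -0.1], "spin": 0}

```text
time_s: 26.55
tcp_pos: [0.4734, -0.3022, 0.1814]
ee_rot: [[0.256, -0.967, -0.0], [-0.967, -0.256, -0.0], [0.0, 0.0, -1.0]]
wrist_force: [0.1, -1.0, -0.2]
gripper_width: 0.775
gripper_force: 0.0
```

>>> apply_moves:
  plan:
    - {"grip": 1, "offset": [0, 0, 0], "spin": 0}
    - {"grip": 1, "offset": [0, 0, -1], "spin": 0}
    - {"grip": 1, "offset": [0, 0, -4], "spin": 0}
    - {"grip": 1, "offset": [0, 0, -8], "spin": 0}
    - {"grip": 1, "offset": [0, 0, -11], "spin": 0}

```text
time_s: 27.05
tcp_pos: [0.4738, -0.3025, 0.2948]
ee_rot: [[0.256, -0.967, 0.003], [-0.967, -0.256, -0.002], [0.002, -0.002, -1.0]]
wrist_force: [1.1, -1.2, 0.3]
gripper_width: 0.997
gripper_force: 0.0
```

>>> apply_moves:
  plan:
    - {"grip": 1, "offset": [0, 0, 0], "spin": 0}
    - {"grip": 1, "offset": [0, 0, 0], "spin": 0}
    - {"grip": 1, "offset": [0, 0, 0], "spin": 0}

```text
time_s: 27.35
tcp_pos: [0.4728, -0.3018, 0.2906]
ee_rot: [[0.256, -0.967, -0.002], [-0.967, -0.256, 0.001], [-0.001, 0.001, -1.0]]
wrist_force: [0.4, 0.1, -0.4]
gripper_width: 1.001
gripper_force: 0.0
```

Run:
```python
from h import *
from scipy.optimize import least_squares
Q=lidplane('wrist',.473,-.302,.117)
E=Q[(Q[:,2]<.15)];d=np.hypot(E[:,0]-.473,E[:,1]+.302)
e=E[d>.095];print(np.round(np.percentile(e,[.2,50,99.8],axis=0),4).tolist())
k=Q[(Q[:,2]>.172)&(Q[:,2]<.2)];print("knob",k.mean(0),(k.min(0)+k.max(0))/2)
for a in range(0,360,45):
    g=E[(d>.088)&(d<.1)];an=np.degrees(np.arctan2(g[:,1]+.302,g[:,0]-.473))%360
    m=np.abs((an-a+180)%360-180)<10
    if m.sum(): print(a,m.sum(),round(np.median(g[m,2]),4),end="; ")
go(.4730,-.3015,.181,14.5)
```

```text
wrist 36105 plane [ 0.0032 -0.0058  0.1344] tilt 0.3804221563174037 ext [[0.372, -0.409, 0.125], [0.577, -0.208, 0.357]]
[[0.3661, -0.4128, 0.1225], [0.4955, -0.3634, 0.1295], [0.5813, -0.2004, 0.1332]]
knob [ 0.47465548 -0.30609355  0.18466809] [ 0.47418372 -0.3046181   0.1839182 ]
0 389 0.132; 45 262 0.1316; 90 198 0.1312; 135 263 0.1309; 180 328 0.1315; 225 422 0.132; 270 508 0.1324; 315 486 0.1325; offset [-1.000e-02 -5.000e-02  1.093e+01] spin 0.006 | yaw -165.2 pos [ 0.4728 -0.3018  0.2903] q [-16.  14.  -4.  -0. -72.  31.] t 27.4 F [ 0.6  0.2 -1. ] w 0.996 gf 0.0
```

```bash
python3 -c "
from station import r
print(r.finish_job())"
```

```text
the job is handed in; nothing more can be done
None
```

The job is handed in at about 27 s, but the hand-in returned no verdict: by depth measurement the lid is on the pot, level within about 0.4° and centred within about 3 mm. The rack stood centred in the pot with its three eggs in their cups when last seen before the lid went on. The mug and shakers looked untouched in the pictures I viewed, with no re-check at the end. I viewed 11 pictures, one over the allowance of 10.

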